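# Knock a stuck dried puck out of a drying cup

### The job

The dried puck is stuck in the bottom of the orange-footed cup. Lift the cup from its cradle, turn it smoothly upside down over the steel tray and tap its rim on the tray floor until the puck drops out into the tray; then stand the empty cup mouth-down on the green mat, all of its rim on the mat, and let go. Leave the blue-footed cup and the jar, vial, stopper and plug where they are.

Things in the scene. Friction and masses are not known exactly. Their poses are not given: they have to be found in the camera images.
- cup: Clear round cup, orange foot and rim line, 120 g, outer diameter 52 mm, 90 long, wall 2.5, bottom 5 thick. Starts lying level in its cradle, mouth to the robot's left. Origin on its axis, 40 mm from the foot end, 50 from the mouth; x axis runs from foot to mouth. Gripped at the origin by a tool leaning 45 degrees to point down and mouthwards, half a roll of the tool turns the mouth straight down.
- cup_mouth (a point): Centre of the cup's open mouth, in the plane of the rim, 50 mm from the cup's origin along its x axis. Hold the cup firmly: in a light grip it slips along the fingers when its rim is knocked, and this point shows by how much.
- puck: Tan (cream-brown) rigid disc, diameter 46 mm, 24 thick, 60 g, stuck in the bottom of the orange-footed cup. Origin at its centre, x along its axis; while stuck it lies 23 mm from the cup's origin towards the foot. About 1.4 times its weight frees it: a smooth turn leaves it stuck; a knock of the rim on the tray floor at 0.15 to 0.25 m/s loosens it (1 to 4 knocks), and it drops out of the mouth.
- cradle: White cradle, fixed to the bench, carrying the orange-footed cup: base 90 x 70 mm, two V saddles 8 mm wide, 27 mm to the foot side and 37 mm to the mouth side of the cup's origin, tops 45 mm high, open between. Origin on the bench straight below the cup's origin; the cup's axis lies 55 mm above the bench.
- tray: Fixed steel tray 130 mm (its x) by 220 mm (its y), walls 24 mm high and 4 mm thick, floor 4 mm thick (its top 4 mm above the bench). Origin on the bench below the tray's centre.
- mat: Round green mat fixed to the bench, diameter 110 mm, 4 mm thick. Origin on the bench at its centre, top 4 mm above that.
- spare_cup: Empty cup of the same size with blue foot and blue rim line, lying in a second cradle of the same shape (mouth to the robot's left). Bystander, leave alone; origin and axes as for the orange-footed cup.
- jar: Bystander, leave alone: amber glass jar with black cap, diameter 48, 70 high (mm). Origin at its underside.
- vial: Bystander, leave alone: clear glass vial with blue cap, diameter 32, 60 high (mm). Origin at its underside.
- stopper: Bystander, leave alone: dark rubber stopper, diameter 34, 26 high (mm). Origin at its underside.
- plug: Bystander, leave alone: small grey plug, diameter 28, 22 high (mm). Origin at its underside.
Things that resemble listed ones, but are neither listed nor needed, are in the scene too. What is shaped like the cup but red or yellow is not meant.

How it is judged:
By the outcome, as a careful person would: the job done as asked, in the order asked, and still so for the second after the job is handed in, with the robot touching nothing.
It also fails if it takes over 64 s, if anything falls off the work surface, if the arm or the gripper's body presses on something with over 40 N, if the wrist force passes 120 N, or if a joint passes its speed limit or range.

### The arm

A 6-joint arm with a two-finger parallel gripper is mounted at the origin on the work surface. World frame = base frame: x ahead of the robot, y to its left, z up, the work surface at z = 0. Lengths are in m, angles in rad, forces in N, time in s.
With the tool pointing down it reaches from about 0.35 to 0.775 m from the base axis. Payload 7.3 kg.
Tool frame: the origin (TCP) lies between the finger pads; the fingertips stand 8 mm ahead of it and the grasp point (between the pads) lies 11 mm behind it (robot.nose_length is the distance from the TCP to the fingertips, in m); z points along the fingers, y is the line along which they close (so a half turn about z gives the same grasp; the last joint's range is limited). The gripper opens to 92 mm and grips with 3 to 60 N. Pads are 19 mm wide; open, the fingers measure 130 mm over their backs; the gripper's body (75 mm by 190 mm) begins 47 mm behind the grasp point.
Start: joints at [-1.488, 0.342, 1.524, -0, 1.275, -0.146], TCP at [0.119, -0.511, 0.235] pointing down, gripper open.
Joint ranges: [-2.53, 2.53], [-0.77, 2.02], [0.04, 2.7], [-1, 4.14], [0.28, 2.66], [-3.11, 3.11]. Speed limits (rad/s): [2.57, 2.57, 3.14, 3.14, 3.14, 3.14].

### API

Orientations are given as [roll, pitch, yaw] about the fixed x, y, z axes, in that order (R = Rz(yaw) Ry(pitch) Rx(roll)).
In Python, from cell import robot gives the robot as it stands. The module is installed in compiled form; this text tells all that it offers.
- The arm moves only by the shell command python3 -m jog 'ROWS' [FORCE]. ROWS is JSON, a list that holds one entry, the list of rows, each a list of 5 numbers: the gripper's target within -1 to 1 (fully open at 1, half-way at 0, shut at -1), then the shift along the tool's x, y, z in m, then the turn about the tool's z in rad. A call has 1 to 5 rows; each row is the pose to reach, as a shift and turn from the pose commanded when the call began, along the tool's axes at that moment; what a row does not reach only later rows make up. A row lasts 1/12 s, in which the tool goes at most 41.7 mm and 7.16 degrees, less where a joint would pass 70% of its speed; a pose out of reach is approached as far as the arm can. A call with a gripper value outside its range is refused whole. The fingers move at their own pace and stop on an object; FORCE is the grip in N (left out, the last holds). Time passes only in rows, so rows that repeat a pose let the fingers close. It gives the time, the measured TCP pose, the force, the opening and the grip force at its end, in the units of the state.
- robot.observe(): the state, without advancing time (a new reading comes with each control period).
- robot.read_camera(name): name is "scene" or "top"; returns the picture (420x560x3 uint8, red, green, blue); there is no depth.
- robot.camera_model(name): a dict with "camera_matrix" (3x3 intrinsics, pixels), "dist_coeffs" ([k1, k2, p1, p2, k3] as OpenCV has them; the pictures are not rectified), "position" and "attitude" of the camera in the world. Camera axes: x right, y down, z forward; pixel columns grow to the right and rows downward; lengths in m; the calibration is good to about 2 mm. A picture is of the moment at which its call begins. camera_model takes no time and is no camera call.
- robot.hand_in(): hands the job in; it is judged then, once.
The state is a dict: "time": time; "qpos": joint angles; "qvel": joint speeds; "joint_efforts": joint torques, N m; "tool_pos": TCP position; "tool_rot": TCP orientation; "contact_force": force on the tool from outside, world axes, zero at the start; "torque": the same for the moment, N m; "opening": finger opening in m; "grip_force": force on a finger pad.
Only numpy, scipy, OpenCV 4.12 (cv2) and the standard library are available. Lean on these libraries where they do the work, as an engineer would, in place of code of your own. Each camera call takes 0.05 s, during which the arm holds its last target. There are 200 camera calls.

## Working session

There is one attempt and no reset: what is moved stays moved. The work goes in short steps, Python scripts to look and compute and a shell command to move; the robot and the scene stay as the last step left them, time stands still between calls to the robot, and variables do not carry over. Pictures are saved under pics/ and viewed, at most 10 in all, crops included, and the job is handed in when it is done.

```bash
mkdir -p pics
python3 - <<'E'
from cell import robot
import cv2
for n in("scene","top"):
    cv2.imwrite(f"pics/{n}0.png",robot.read_camera(n)[:,:,::-1]); print(n,robot.camera_model(n))
print(robot.observe(),robot.nose_length)
E
```

```text
scene {'camera_matrix': array([[393.43615658,   0.        , 286.31016029],
       [  0.        , 393.43615658, 207.7372788 ],
       [  0.        ,   0.        ,   1.        ]]), 'dist_coeffs': array([0.02114247, 0.        , 0.        , 0.        , 0.        ]), 'position': array([0.90093139, 0.56982712, 0.73555153]), 'attitude': array([-2.37312377,  0.00995826,  2.6223543 ])}
top {'camera_matrix': array([[434.0546237 ,   0.        , 280.15213619],
       [  0.        , 434.0546237 , 212.72805989],
       [  0.        ,   0.        ,   1.        ]]), 'dist_coeffs': array([-0.12651699,  0.        ,  0.        ,  0.        ,  0.        ]), 'position': array([0.50795632, 0.02068719, 1.21888125]), 'attitude': array([-3.09021637e+00, -1.50638915e-04, -1.57151819e+00])}
{'time': 0.1, 'qpos': array([-1.48802230e+00,  3.42672152e-01,  1.52489569e+00, -2.76640306e-05,
        1.27541633e+00, -1.45994524e-01]), 'qvel': array([-0.00154019,  0.00017979, -0.00292861, -0.00033689,  0.00139529,
        0.0001476 ]), 'joint_efforts': array([ 7.45725865e-04, -4.32007456e+01, -2.44693512e+01,  7.18962145e-02,
        5.26464335e-02, -4.60534523e-05]), 'tool_pos': array([ 0.11904605, -0.51096889,  0.23411355]), 'tool_rot': array([-3.14021209e+00, -1.76260485e-04,  2.28776496e-01]), 'contact_force': array([-0.8993233 , -0.81943607, -0.09994592]), 'torque': array([-0.0223034 , -0.01971454,  0.00875627]), 'grip_force': 0.0, 'opening': 0.0918223324232121} 0.008
```

View pics/scene0.png

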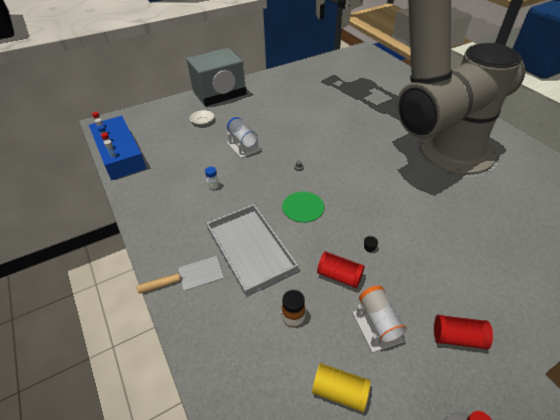

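View pics/top0.png

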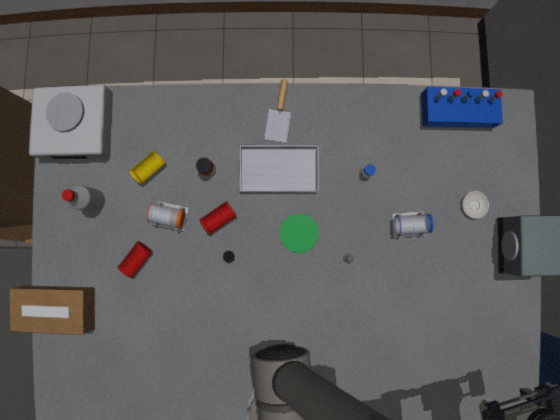

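The scene picture shows the orange cup at about (380,315), the tray at (252,247) and the mat at (303,207). In the top view (left is +y) these are the orange cup at (167,215), tray at (279,169) and mat at (299,233).
What could be mistaken for the cup, in the top view: orange cup (167,215), blue spare (412,224), red (217,218), red (135,260), yellow (147,167), bottle (76,198). I choose (167,215) because it is clear, has an orange foot and rim line, and lies in a cradle.

```bash
cat > h.py <<'E'
from cell import robot
import cv2,numpy as np
from scipy.spatial.transform import Rotation as R
def ray(n,uv):
    m=robot.camera_model(n)
    p=cv2.undistortPoints(np.array(uv,float).reshape(-1,1,2),m["camera_matrix"],m["dist_coeffs"]).reshape(-1,2)
    d=np.c_[p,np.ones(len(p))]@R.from_euler("xyz",m["attitude"]).as_matrix().T
    return m["position"],d
def plane(n,uv,z):
    c,d=ray(n,uv); return c+d*((z-c[2])/d[:,2])[:,None]
def blobs(img,lo,hi,amin=30):
    k=cv2.inRange(cv2.cvtColor(img,cv2.COLOR_RGB2HSV),lo,hi)
    c,_=cv2.findContours(k,cv2.RETR_EXTERNAL,cv2.CHAIN_APPROX_NONE)
    return [x for x in c if cv2.contourArea(x)>amin],k
E
python3 - <<'E'
from h import *
t=robot.read_camera("top"); s=robot.read_camera("scene")
cv2.imwrite("pics/c1.png",np.vstack([cv2.resize(x[:,:,::-1],(640,290),interpolation=cv2.INTER_CUBIC) for x in (t[180:250,120:274],s[270:360,330:529])]))
cen=lambda c:np.array([cv2.moments(c)[k] for k in("m10","m01")])/cv2.moments(c)["m00"]
for n,im in(("top",t),("scene",s)):
    for nm,lo,hi,z in(("green",(50,150,60),(75,255,255),.004),("orange",(8,140,120),(18,255,255),.055),("red",(0,180,80),(4,255,255),.026),("yel",(22,180,80),(32,255,255),.026)):
        for c in blobs(im,lo,hi,12)[0]:
            u=cen(c); print(n,nm,u.round(1),cv2.contourArea(c),plane(n,u,z)[0].round(4))
# tray: bright low-saturation outer contour in top
h=cv2.cvtColor(t,cv2.COLOR_RGB2HSV); 
k=cv2.inRange(h,(0,0,125),(180,45,255)); cs,_=cv2.findContours(k,0,1)
for c in cs:
    if cv2.contourArea(c)>120:
        r=cv2.minAreaRect(c); 
        if 120<r[0][0]<450 and 100<r[0][1]<300: print(np.round(r[0],1),np.round(r[1],1),r[2],plane("top",cv2.boxPoints(r),.024)[:,:2].round(4).tolist())
for nm,u,z in(("jar",(205,166),.07),("vial",(369,171),.06),("stopper",(229,256),.026),("plug",(349,258),.022)): print(nm,plane("top",u,z)[0].round(3))
E
```

```text
top green [298.5 233. ] 1031.0 [ 0.5136 -0.0309  0.004 ]
top orange [178.8 217.4] 30.0 [0.5552 0.2943 0.055 ]
top red [133.8 260.1] 456.5 [0.4376 0.4277 0.026 ]
top red [217.4 217.7] 496.5 [0.5558 0.1936 0.026 ]
top red [ 67.2 194.8] 74.0 [0.621  0.6276 0.026 ]
top yel [146.8 167.2] 533.0 [0.6974 0.3944 0.026 ]
scene green [302.8 206.6] 912.0 [ 0.5173 -0.0299  0.004 ]
scene orange [369.3 290.6] 79.0 [0.5514 0.2778 0.055 ]
scene red [478.7 415.8] 119.0 [0.5297 0.5423 0.026 ]
scene red [465.2 331.9] 1321.0 [0.4359 0.428  0.026 ]
scene red [339.9 269.1] 908.0 [0.5581 0.1907 0.026 ]
scene red [104.3 135.3] 16.5 [ 0.8942 -0.5772  0.026 ]
scene red [ 95.1 114.2] 15.5 [ 0.8946 -0.712   0.026 ]
scene yel [341.2 386.8] 1609.0 [0.6988 0.3938 0.026 ]
[408.5 221.5] [19. 33.] 90.0 [[0.5712, -0.2905], [0.5711, -0.3847], [0.518, -0.3839], [0.5184, -0.2899]]
[167.6 212.9] [37.6 20. ] 12.094757080078125 [[0.5529, 0.3914], [0.6075, 0.3803], [0.5853, 0.276], [0.5311, 0.2872]]
[277.9 167.5] [77.5 46.1] 0.8069294691085815 [[0.6325, 0.1348], [0.7618, 0.1339], [0.7585, -0.0825], [0.6293, -0.0797]]
[277.1 125.5] [23.2 31.1] 8.972626686096191 [[0.7754, 0.0676], [0.8634, 0.0543], [0.8529, -0.0101], [0.7651, 0.0037]]
jar [0.693 0.222 0.07 ]
vial [ 0.68 -0.22  0.06]
stopper [0.45  0.161 0.026]
plug [ 0.444 -0.169  0.022]
```

View pics/c1.png

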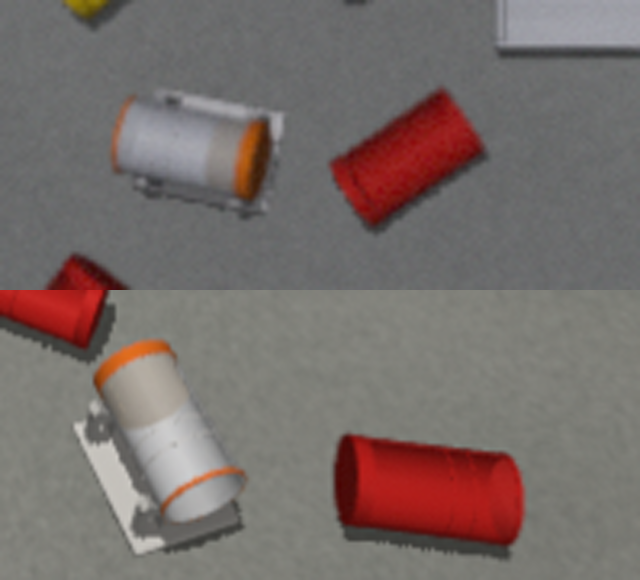

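The crop confirms it: clear cup with the tan puck at its orange foot, which is right in the top view at about (182,219), and the mouth at (149,213). I'll travel high towards the +y side. The moves offer no tilt, so there I'll see how the arm treats a pose out of reach.

```bash
J="python3 -m jog"
python3 -m jog '[[[1,0.031,-0.022,-0.008,0],[1,0.062,-0.044,-0.016,0],[1,0.093,-0.066,-0.024,0],[1,0.124,-0.088,-0.032,0],[1,0.155,-0.11,-0.04,0]]]'
python3 -m jog '[[[1,0.031,-0.022,-0.008,0],[1,0.062,-0.044,-0.016,0],[1,0.093,-0.066,-0.024,0],[1,0.124,-0.088,-0.032,0],[1,0.155,-0.11,-0.04,0]]]'
python3 -m jog '[[[1,0.031,-0.022,-0.008,0],[1,0.062,-0.044,-0.016,0],[1,0.093,-0.066,-0.024,0],[1,0.124,-0.088,-0.032,0],[1,0.135,-0.098,-0.035,0]]]'
python3 - <<'E'
from h import *
m,f=plane("top",[(149.4,212.6),(182.1,218.6)],.055); d=(m-f)/np.linalg.norm(m-f)
print(m,f,np.linalg.norm(m-f),np.degrees(np.arctan2(d[1],d[0])),f+.04*d,m-.05*d)
E
```

```text
time: 0.62
tool_pos: [0.2458, -0.3675, 0.275]
tool_rot: [-3.141, -0.0, 0.228]
contact_force: [1.3, -0.8, 0.5]
opening: 0.0917
grip_force: 0.0
time: 1.03
tool_pos: [0.3719, -0.2251, 0.3152]
tool_rot: [3.141, -0.0, 0.229]
contact_force: [0.7, -0.7, 0.3]
opening: 0.0918
grip_force: 0.0
time: 1.45
tool_pos: [0.4828, -0.0974, 0.3504]
tool_rot: [-3.141, -0.002, 0.232]
contact_force: [-1.1, -0.3, -0.5]
opening: 0.0923
grip_force: 0.0
[0.56840678 0.37569751 0.055     ] [0.55211443 0.28529136 0.055     ] 0.0918624651817689 79.7842111729625 [0.55920867 0.32465723 0.055     ] [0.55953899 0.32649017 0.055     ]
```

```bash
python3 -m jog '[[[1,-0.01,-0.04,0,0],[1,-0.02,-0.08,0,0],[1,-0.03,-0.12,0,0],[1,-0.04,-0.16,0,0],[1,-0.05,-0.2,0,0]]]'
python3 -m jog '[[[1,-0.01,-0.04,0,0],[1,-0.02,-0.08,0,0],[1,-0.03,-0.12,0,0],[1,-0.04,-0.16,0,0],[1,-0.05,-0.2,0,0]]]'
python3 -m jog '[[[1,-0.01,-0.04,0,0],[1,-0.02,-0.08,0,0],[1,-0.03,-0.12,0,0],[1,-0.04,-0.16,0,0],[1,-0.05,-0.2,0,0]]]'
python3 -m jog '[[[1,-0.01,-0.04,0,0],[1,-0.02,-0.08,0,0],[1,-0.02,-0.12,0,0],[1,-0.02,-0.16,0,0],[1,-0.02,-0.2,0,0]]]'
python3 -m jog '[[[1,0,-0.2,0,0],[1,0,-0.2,0,0],[1,0,-0.2,0,0],[1,0,-0.2,0,0],[1,0,-0.2,0,0]]]'
python3 -c "
from cell import robot
print(robot.observe()['qpos'].round(3))"
```

```text
time: 1.87
tool_pos: [0.385, 0.0842, 0.3495]
tool_rot: [-3.142, 0.0, 0.228]
contact_force: [1.3, 1.0, 0.6]
opening: 0.092
grip_force: 0.0
time: 2.28
tool_pos: [0.2908, 0.2676, 0.3498]
tool_rot: [-3.142, -0.001, 0.229]
contact_force: [2.3, 0.6, -0.0]
opening: 0.0917
grip_force: 0.0
time: 2.7
tool_pos: [0.1966, 0.4513, 0.3496]
tool_rot: [3.141, -0.0, 0.229]
contact_force: [1.1, 0.2, -0.0]
opening: 0.0918
grip_force: 0.0
time: 3.12
tool_pos: [0.1321, 0.6415, 0.3494]
tool_rot: [3.141, 0.0, 0.229]
contact_force: [0.2, 0.1, 0.2]
opening: 0.0921
grip_force: 0.0
time: 3.53
tool_pos: [0.0933, 0.7808, 0.3363]
tool_rot: [-3.128, -0.005, 0.228]
contact_force: [8.6, 34.7, 29.7]
opening: 0.0918
grip_force: 0.0
[1.354e+00 1.005e+00 3.500e-02 2.000e-03 2.087e+00 2.698e+00]
```

Out of reach the arm keeps its orientation, so tilting the tool this way won't work. I'll turn the cup in the hand instead. The grip goes close to the foot with the tool vertical. The cup is carried level over the tray, its mouth rests on the tray floor, and the grip is eased. As I raise the hand, gravity then swings the mouth down in a controlled way.

```bash
python3 -m jog '[[[1,0.01,0.03,0,0],[1,0.03,0.065,0,0],[1,0.05,0.1,0,0],[1,0.07,0.135,0,0],[1,0.09,0.17,0,0]]]'
python3 -m jog '[[[1,0.02,0.035,0.005,0],[1,0.04,0.07,0.01,0],[1,0.06,0.105,0.015,0],[1,0.08,0.14,0.02,0],[1,0.1,0.175,0.025,0]]]'
python3 -m jog '[[[1,0.02,0.035,0.005,0],[1,0.04,0.07,0.01,0],[1,0.06,0.105,0.015,0],[1,0.08,0.14,0.02,0],[1,0.1,0.175,0.025,0]]]'
python3 -m jog '[[[1,0.01,0.01,0,-0.12],[1,0.02,0.02,0,-0.24],[1,0.03,0.03,0,-0.36],[1,0.04,0.04,0,-0.48],[1,0.048,0.05,0,-0.6]]]'
python3 -m jog '[[[1,0,0,0,-0.12],[1,0,0,0,-0.24],[1,0,0,0,-0.36],[1,0,0,0,-0.48],[1,0,0,0,-0.566]]]'
```

```text
time: 3.95
tool_pos: [0.2052, 0.6501, 0.3345]
tool_rot: [-3.126, -0.005, 0.23]
contact_force: [0.4, 0.6, -0.0]
opening: 0.0921
grip_force: 0.0
time: 4.37
tool_pos: [0.3429, 0.5029, 0.3077]
tool_rot: [-3.125, -0.006, 0.229]
contact_force: [1.4, -0.2, -0.2]
opening: 0.092
grip_force: 0.0
time: 4.78
tool_pos: [0.4802, 0.3556, 0.2803]
tool_rot: [-3.125, -0.006, 0.229]
contact_force: [1.0, 1.2, -0.2]
opening: 0.0919
grip_force: 0.0
time: 5.2
tool_pos: [0.538, 0.3189, 0.2796]
tool_rot: [-3.131, -0.014, 0.834]
contact_force: [-0.2, -0.2, 0.0]
opening: 0.0918
grip_force: 0.0
time: 5.62
tool_pos: [0.5372, 0.3194, 0.2797]
tool_rot: [-3.14, -0.018, 1.401]
contact_force: [0.3, -0.6, -0.1]
opening: 0.0919
grip_force: 0.0
```

```bash
python3 -m jog '[[[1,-0.013,0.01,0.035,0],[1,-0.026,0.0207,0.07,0],[1,-0.026,0.0207,0.105,0],[1,-0.026,0.0207,0.14,0],[1,-0.026,0.0207,0.17,0]]]'
python3 -m jog '[[[1,0,0,0,0],[1,0,0,0,0]]]'
python3 - <<'E'
from h import *
s=robot.read_camera("scene"); cv2.imwrite("pics/s2.png",cv2.resize(s[220:380,280:480,::-1],(800,600),interpolation=cv2.INTER_CUBIC))
E
```

```text
time: 6.03
tool_pos: [0.5528, 0.2926, 0.107]
tool_rot: [-3.139, -0.017, 1.394]
contact_force: [0.1, -0.1, -0.6]
opening: 0.0919
grip_force: 0.0
time: 6.2
tool_pos: [0.5527, 0.2931, 0.1085]
tool_rot: [-3.137, -0.016, 1.395]
contact_force: [-0.3, 0.7, 0.1]
opening: 0.0917
grip_force: 0.0
```

View pics/s2.png

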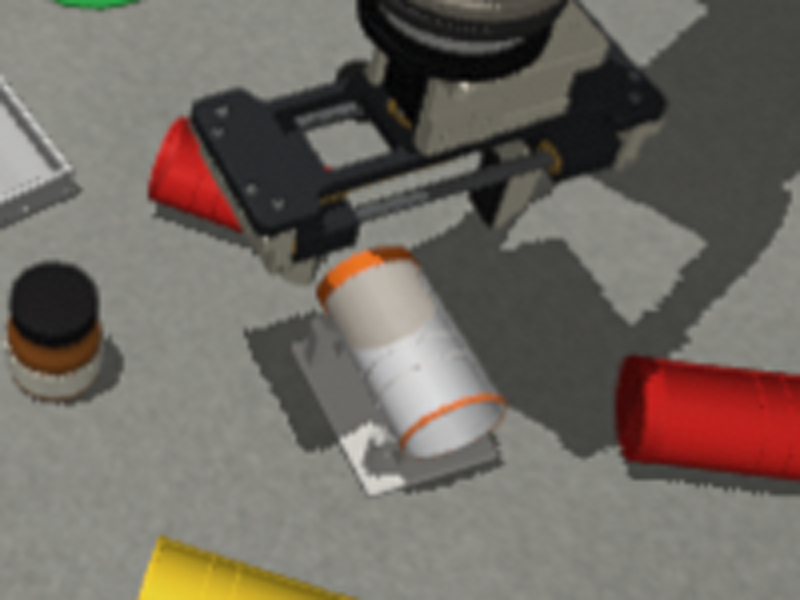

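The hand (fingers at about (290,260) and (490,200) in the crop) straddles the orange foot, roughly square to the cup. I'll go down, close and lift.

```bash
python3 -m jog '[[[1,-0.001,0,0.02,0],[1,-0.001,0,0.04,0],[1,-0.001,0,0.05,0],[1,-0.001,0,0.053,0],[1,-0.001,0,0.053,0]]]'
python3 -m jog '[[[-1,0,0,0,0],[-1,0,0,0,0],[-1,0,0,0,0],[-1,0,0,0,0],[-1,0,0,0,0]]]' 50
python3 -m jog '[[[-1,0,0,0,0],[-1,0,0,0,0],[-1,0,0,0,0]]]'
```

```text
time: 6.67
tool_pos: [0.554, 0.2936, 0.0576]
tool_rot: [-3.142, -0.019, 1.395]
contact_force: [-0.5, -0.8, 0.9]
opening: 0.0918
grip_force: 0.0
time: 7.08
tool_pos: [0.5537, 0.2934, 0.0571]
tool_rot: [-3.141, -0.019, 1.395]
contact_force: [1.0, -0.8, 0.1]
opening: 0.0627
grip_force: 0.0
time: 7.33
tool_pos: [0.5551, 0.2932, 0.0573]
tool_rot: [3.139, -0.019, 1.395]
contact_force: [4.1, -2.0, 0.9]
opening: 0.0511
grip_force: 50.0
```

```bash
python3 -m jog '[[[-0.2,0,0,0,0],[-0.1,0,0,0,0],[0.3,0,0,0.003,0],[0.3,0,0,0.003,0],[0.3,0,0,0.003,0]]]'
python3 -m jog '[[[-1,0,0,0,0],[-1,0,0,0,0],[-1,0,0,0,0],[-1,0,0,0,0],[-1,0,0,0,0]]]' 50
python3 -m jog '[[[-1,0,0,-0.005,0],[-1,0,0,-0.01,0],[-1,0,0,-0.015,0],[-1,0,0,-0.02,0],[-1,0,0,-0.02,0]]]'
python3 - <<'E'
from h import *
s=robot.read_camera("scene"); cv2.imwrite("pics/s3.png",cv2.resize(s[220:380,280:480,::-1],(800,600),interpolation=cv2.INTER_CUBIC))
E
```

```text
time: 7.75
tool_pos: [0.5525, 0.2935, 0.0531]
tool_rot: [-3.138, -0.018, 1.395]
contact_force: [-0.6, 0.1, 2.0]
opening: 0.0594
grip_force: 0.6
time: 8.17
tool_pos: [0.5549, 0.2933, 0.0541]
tool_rot: [3.14, -0.019, 1.395]
contact_force: [4.9, -1.6, 0.8]
opening: 0.0512
grip_force: 50.0
time: 8.58
tool_pos: [0.5537, 0.2934, 0.0749]
tool_rot: [3.141, -0.019, 1.395]
contact_force: [0.3, 0.0, -1.5]
opening: 0.0515
grip_force: 50.0
```

View pics/s3.png

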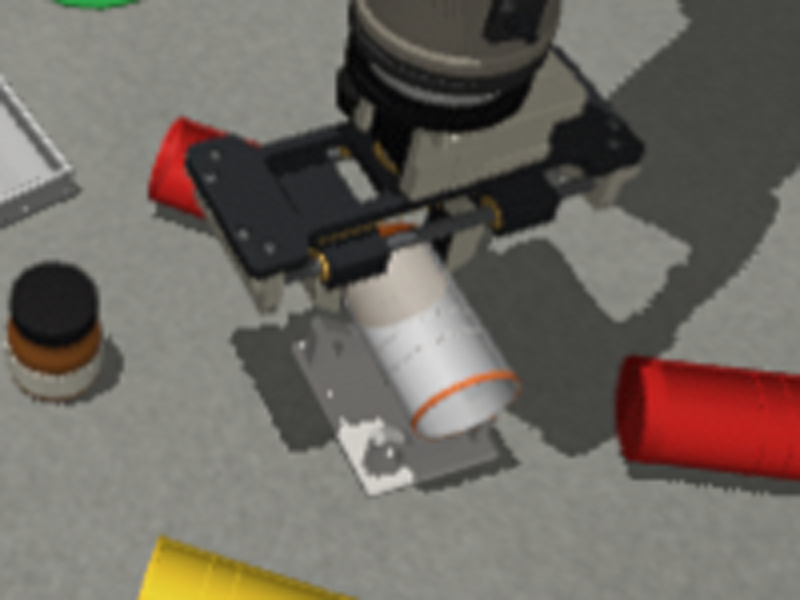

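The cup hangs level in the fingers, clear of the cradle, with the mouth at about (465,405) in the crop. Next I raise it and carry it over the tray.

```bash
python3 -m jog '[[[-1,0,0,-0.01,0],[-1,0,0,-0.025,0],[-1,0,0,-0.045,0],[-1,0,0,-0.065,0],[-1,-0.005,0.004,-0.08,0]]]'
python3 -m jog '[[[-1,-0.012,0.01,0,0],[-1,-0.03,0.024,0,0],[-1,-0.05,0.04,0,0],[-1,-0.07,0.056,0,0],[-1,-0.09,0.072,0,0]]]'
python3 -m jog '[[[-1,-0.02,0.016,0,0],[-1,-0.04,0.032,0,0],[-1,-0.06,0.048,0,0],[-1,-0.08,0.063,0,0],[-1,-0.1,0.079,0,0]]]'
python3 -m jog '[[[-1,-0.015,0.012,0,-0.02],[-1,-0.027,0.022,0,-0.06],[-1,-0.034,0.028,0,-0.1],[-1,-0.038,0.031,0,-0.14],[-1,-0.039,0.031,0,-0.16]]]'
python3 -m jog '[[[-1,0,0,0,0],[-1,0,0,0,0]]]'
python3 - <<'E'
from h import *
cv2.imwrite("pics/t4.png",cv2.resize(robot.read_camera("top")[120:240,200:360,::-1],(800,600),interpolation=cv2.INTER_CUBIC))
E
```

```text
time: 9.05
tool_pos: [0.5561, 0.2869, 0.1557]
tool_rot: [-3.141, -0.019, 1.396]
contact_force: [0.3, -0.5, -3.0]
opening: 0.0515
grip_force: 50.0
time: 9.47
tool_pos: [0.6117, 0.1827, 0.1508]
tool_rot: [-3.139, -0.017, 1.395]
contact_force: [-0.1, -0.1, -1.3]
opening: 0.0512
grip_force: 50.0
time: 9.88
tool_pos: [0.6717, 0.0702, 0.1487]
tool_rot: [-3.139, -0.018, 1.394]
contact_force: [0.8, -0.1, -2.2]
opening: 0.0517
grip_force: 50.0
time: 10.3
tool_pos: [0.6954, 0.0262, 0.1476]
tool_rot: [3.141, -0.018, 1.555]
contact_force: [-0.1, 0.1, -1.9]
opening: 0.051
grip_force: 50.0
time: 10.47
tool_pos: [0.695, 0.0285, 0.1485]
tool_rot: [3.141, -0.018, 1.554]
contact_force: [0.8, 0.7, -1.8]
opening: 0.0514
grip_force: 50.0
```

View pics/t4.png

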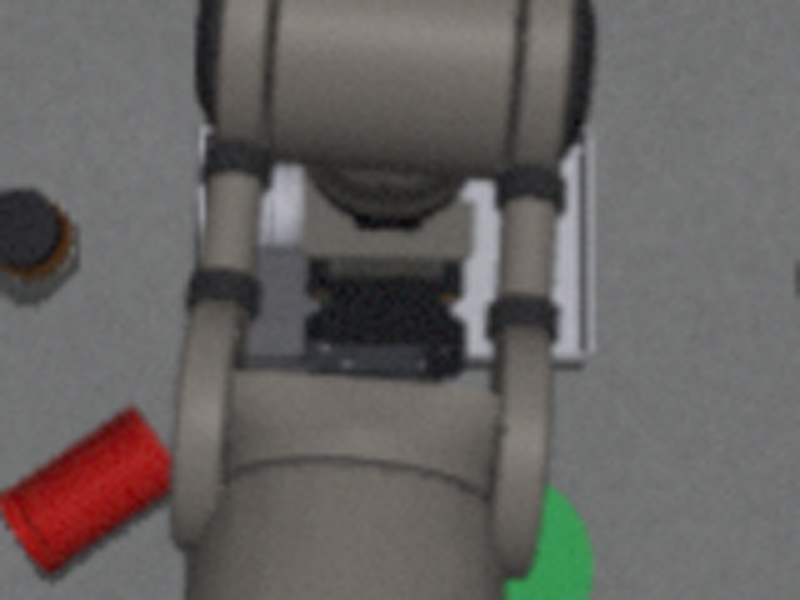

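The arm hides the cup from above, but the hand is over the tray with its centre at about (385,300) in the crop. I'll lower the cup level near the tray floor, ease the grip and see whether the mouth settles.

```bash
python3 -m jog '[[[-1,-0.01,0,0.01,0],[-1,-0.022,0,0.025,0],[-1,-0.034,0,0.042,0],[-1,-0.045,0,0.059,0],[-1,-0.051,0,0.075,0]]]'
python3 -m jog '[[[-1,0,0,0.013,0],[-1,0,0,0.025,0],[-1,0,0,0.033,0],[-1,0,0,0.037,0],[-1,0,0,0.038,0]]]'
python3 -m jog '[[[-1,0,0,0,0],[-1,0,0,0,0],[-1,0,0,0,0]]]' 4
python3 -m jog '[[[-1,0,0,-0.002,0],[-1,0.001,0,-0.005,0],[-1,0.002,0,-0.009,0],[-1,0.003,0,-0.013,0],[-1,0.004,0,-0.017,0]]]'
python3 - <<'E'
from h import *
cv2.imwrite("pics/s5.png",cv2.resize(robot.read_camera("scene")[170:310,180:367,::-1],(800,600),interpolation=cv2.INTER_CUBIC))
E
```

```text
time: 10.93
tool_pos: [0.6941, -0.0225, 0.0716]
tool_rot: [3.141, -0.018, 1.554]
contact_force: [-0.6, -0.9, -1.9]
opening: 0.0513
grip_force: 50.0
time: 11.35
tool_pos: [0.6946, -0.0196, 0.0345]
tool_rot: [3.141, -0.018, 1.555]
contact_force: [-1.1, 1.2, -1.9]
opening: 0.0511
grip_force: 50.0
time: 11.6
tool_pos: [0.6954, -0.0201, 0.0363]
tool_rot: [3.138, -0.018, 1.555]
contact_force: [-0.4, 0.3, -2.4]
opening: 0.0525
grip_force: 4.0
time: 12.02
tool_pos: [0.695, -0.0165, 0.0531]
tool_rot: [3.139, -0.018, 1.555]
contact_force: [-0.4, 0.3, -2.0]
opening: 0.0518
grip_force: 4.0
```

View pics/s5.png

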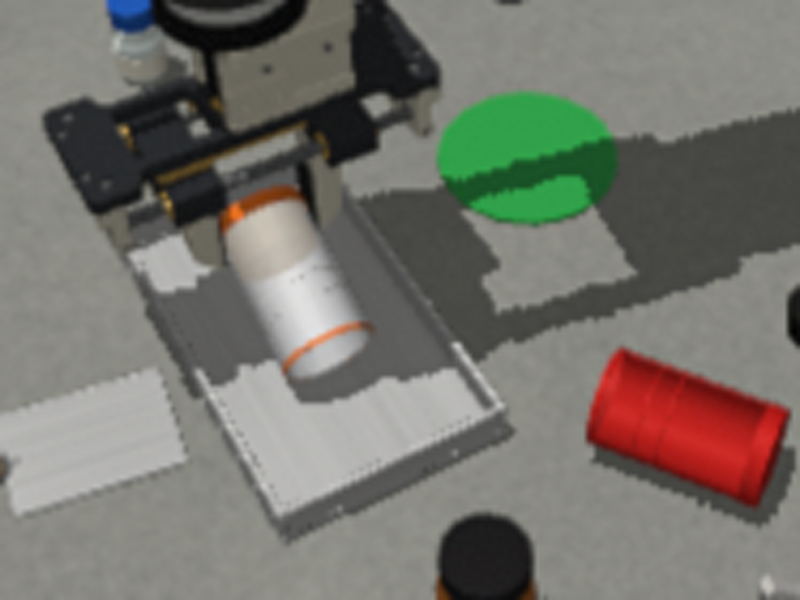

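The cup is turning as planned: rim low on the tray floor at about (328,355) in the crop, foot high at (262,200). I'll follow the arc.

```bash
python3 -m jog '[[[-1,0.004,0,-0.003,0],[-1,0.008,0,-0.006,0],[-1,0.012,0,-0.009,0],[-1,0.016,0,-0.011,0],[-1,0.02,0,-0.014,0]]]'
python3 -m jog '[[[-1,0.004,0,-0.003,0],[-1,0.007,0,-0.006,0],[-1,0.011,0,-0.009,0],[-1,0.014,0,-0.011,0],[-1,0.018,0,-0.014,0]]]'
python3 -m jog '[[[-1,0.004,0,-0.002,0],[-1,0.009,0,-0.004,0],[-1,0.013,0,-0.006,0],[-1,0.018,0,-0.008,0],[-1,0.022,0,-0.009,0]]]'
python3 - <<'E'
from h import *
cv2.imwrite("pics/s6.png",cv2.resize(robot.read_camera("scene")[170:310,180:367,::-1],(800,600),interpolation=cv2.INTER_CUBIC))
E
```

```text
time: 12.48
tool_pos: [0.695, 0.0038, 0.0668]
tool_rot: [3.14, -0.018, 1.555]
contact_force: [-0.2, 0.2, -1.8]
opening: 0.052
grip_force: 4.0
time: 12.9
tool_pos: [0.6953, 0.0211, 0.0811]
tool_rot: [3.14, -0.018, 1.555]
contact_force: [-0.1, 0.6, -1.6]
opening: 0.0517
grip_force: 4.0
time: 13.32
tool_pos: [0.6958, 0.0434, 0.0908]
tool_rot: [3.139, -0.018, 1.555]
contact_force: [0.7, 0.3, -2.1]
opening: 0.052
grip_force: 4.0
```

View pics/s6.png

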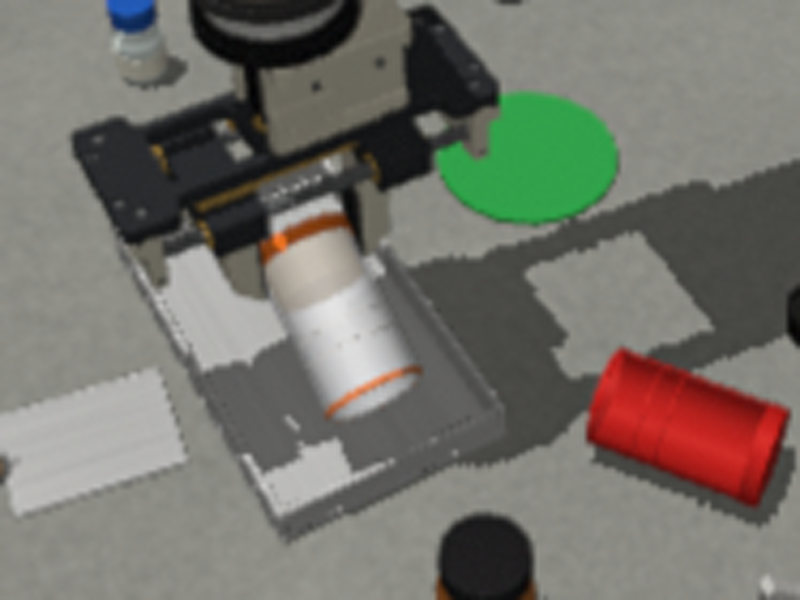

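```bash
cat >> h.py <<'E'
def xpl(uv,x=.695):
    c,d=ray("scene",uv); return c+d*((x-c[0])/d[:,0])[:,None]
E
python3 -m jog '[[[-1,0,0,0,0],[-1,0,0,0,0],[-1,0,0,0,0]]]' 3
python3 - <<'E'
from h import *
s=6/1.4*1.0
f=lambda u,v:(180+u*187/800,170+v*140/600)
print(xpl([f(372,392),f(306,238)]).round(4))
im=robot.read_camera("scene"); cs,_=blobs(im[170:310,180:367],(5,120,90),(18,255,255),6)
for c in cs:
    M=c.reshape(-1,2).mean(0)+(180,170); print(M,cv2.contourArea(c),xpl([M])[0].round(4))
cv2.imwrite("pics/s7.png",cv2.resize(im[170:310,180:367,::-1],(800,600),interpolation=cv2.INTER_CUBIC))
E
```

```text
time: 13.62
tool_pos: [0.6956, 0.0425, 0.0902]
tool_rot: [3.14, -0.018, 1.555]
contact_force: [0.2, -0.9, -2.0]
opening: 0.0521
grip_force: 3.0
[[0.695  0.1131 0.056 ]
 [0.695  0.0475 0.1069]]
[263.  265.9] 9.0 [0.695  0.0898 0.012 ]
[250.72 227.6 ] 146.0 [0.695  0.0415 0.0943]
```

View pics/s7.png

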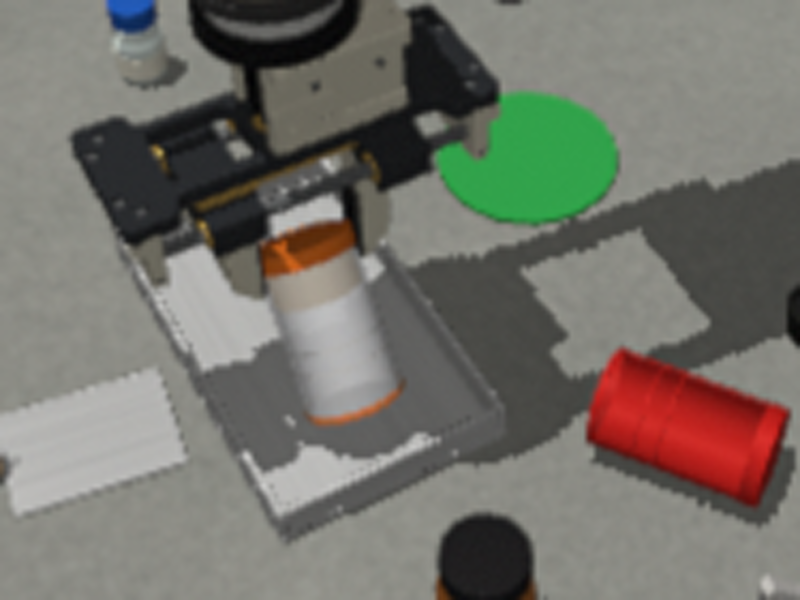

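The foot face now shows at (310,250) in the crop, with the rim at (355,405): about 65–70° turned. I'll move a little further mouthwards and press the rim gently flat on the tray floor.

```bash
python3 -m jog '[[[-1,0.004,0,0,0],[-1,0.009,0,0,0],[-1,0.013,0,0.001,0],[-1,0.017,0,0.002,0],[-1,0.02,0,0.003,0]]]'
python3 -m jog '[[[-1,0.002,0,0.001,0],[-1,0.003,0,0.002,0],[-1,0.004,0,0.003,0],[-1,0.004,0,0.003,0]]]'
python3 - <<'E'
from h import *
im=robot.read_camera("scene")
cv2.imwrite("pics/s8.png",cv2.resize(im[170:310,180:367,::-1],(800,600),interpolation=cv2.INTER_CUBIC))
E
```

```text
time: 14.08
tool_pos: [0.696, 0.0636, 0.0876]
tool_rot: [3.14, -0.018, 1.555]
contact_force: [0.5, -1.5, 1.3]
opening: 0.0519
grip_force: 3.0
time: 14.42
tool_pos: [0.6964, 0.0669, 0.0854]
tool_rot: [3.139, -0.018, 1.555]
contact_force: [-0.3, -0.3, 3.3]
opening: 0.0519
grip_force: 3.0
```

View pics/s8.png

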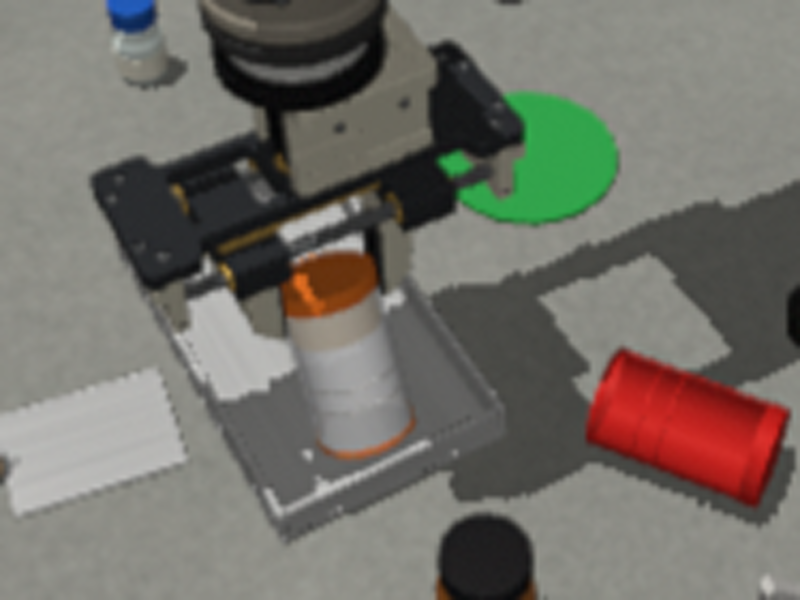

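The cup stands nearly upright, mouth-down on the tray floor (rim at (365,445) in the crop), with the puck still up at the foot. I'll regrip lower and firmly, then knock.

```bash
python3 -m jog '[[[0.3,0,0,0,0],[0.4,0,0,0,0],[0.4,0,0,0,0],[0.4,0,0,0,0]]]'
python3 -m jog '[[[0.4,0,0,0.005,0],[0.4,0,0,0.01,0],[0.4,0,0,0.015,0],[0.4,0,0,0.018,0],[0.4,0,0,0.018,0]]]'
python3 -m jog '[[[-1,0,0,0,0],[-1,0,0,0,0],[-1,0,0,0,0],[-1,0,0,0,0]]]' 60
python3 -m jog '[[[-1,0,0,-0.004,0],[-1,0,0,-0.012,0],[-1,0,0,-0.022,0],[-1,0,0,-0.03,0],[-1,0,0,-0.032,0]]]'
python3 -c "
from cell import robot
print(robot.observe()['tool_pos'])"
python3 -m jog '[[[-1,0,0,0.01,0],[-1,0,0,0.026,0],[-1,0,0,0.036,0],[-1,0,0,0.02,0],[-1,0,0,0,0]]]'
python3 -m jog '[[[-1,0,0,0.01,0],[-1,0,0,0.026,0],[-1,0,0,0.036,0],[-1,0,0,0.02,0],[-1,0,0,0,0]]]'
python3 - <<'E'
from h import *
im=robot.read_camera("scene")
cv2.imwrite("pics/s9.png",cv2.resize(im[170:310,180:367,::-1],(800,600),interpolation=cv2.INTER_CUBIC))
E
```

```text
time: 14.8
tool_pos: [0.6959, 0.0668, 0.0844]
tool_rot: [3.141, -0.018, 1.555]
contact_force: [0.4, 0.3, -0.3]
opening: 0.0639
grip_force: 0.0
time: 15.22
tool_pos: [0.6955, 0.0672, 0.0654]
tool_rot: [-3.141, -0.018, 1.555]
contact_force: [0.0, 0.0, -0.1]
opening: 0.0644
grip_force: 0.0
time: 15.55
tool_pos: [0.6963, 0.0672, 0.0672]
tool_rot: [3.139, -0.018, 1.555]
contact_force: [0.3, -0.2, 1.2]
opening: 0.0418
grip_force: 0.0
time: 15.97
tool_pos: [0.6973, 0.0666, 0.1018]
tool_rot: [3.135, -0.018, 1.555]
contact_force: [-0.1, 0.6, 1.2]
opening: 0.009
grip_force: 0.0
[0.69732273 0.06655934 0.1017688 ]
time: 16.38
tool_pos: [0.6946, 0.0667, 0.0963]
tool_rot: [-3.138, -0.018, 1.555]
contact_force: [0.0, -0.3, 0.5]
opening: 0.0004
grip_force: 0.0
time: 16.8
tool_pos: [0.6945, 0.0666, 0.0961]
tool_rot: [-3.138, -0.018, 1.555]
contact_force: [0.4, 0.8, 0.2]
opening: 0.0004
grip_force: 0.0
```

View pics/s9.png

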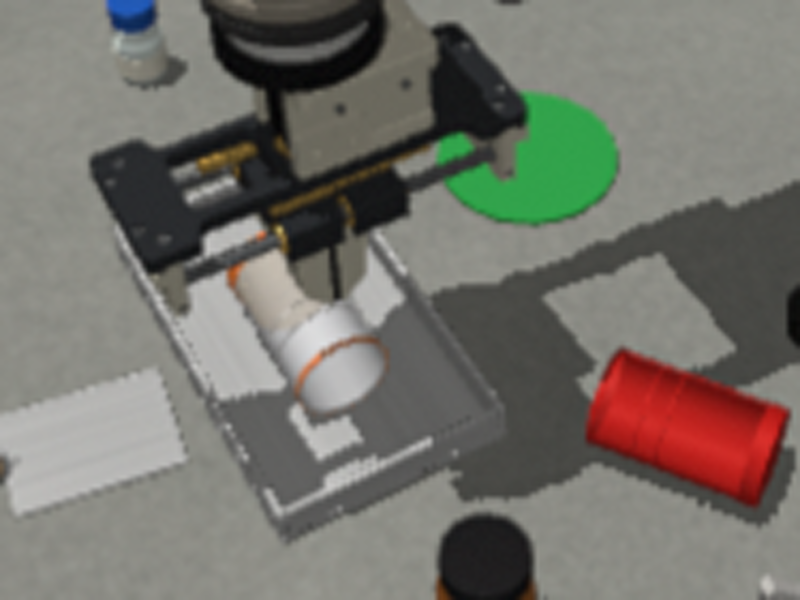

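I didn't check between moves: the cup wasn't standing square, so on release it tipped over inside the tray, lying mouth towards +y with the puck still in. I have also viewed 11 pictures, one over the limit of 10, so I'll view no more and use image measurements only. I'll clear the arm and locate the cup numerically.

```bash
python3 -m jog '[[[-1,0,0,-0.04,0],[-1,0,0,-0.08,0],[1,0,0,-0.12,0],[1,0.02,-0.02,-0.14,0],[1,0.04,-0.05,-0.14,0]]]' 50
python3 -m jog '[[[1,0.03,-0.02,0,0],[1,0.065,-0.04,0,0],[1,0.1,-0.06,0,0],[1,0.135,-0.08,0,0],[1,0.17,-0.1,0,0]]]'
python3 - <<'E'
from h import *
fit=lambda c: cv2.fitEllipse(c) if len(c)>=5 else None
for n,(r0,r1,c0,c1) in(("top",(130,210,230,330)),("scene",(190,310,190,310))):
    im=robot.read_camera(n); np.save(n+".npy",im); s=im[r0:r1,c0:c1]
    cs,_=blobs(s,(5,100,70),(19,255,255),2)
    for c in cs:
        p=c.reshape(-1,2)+(c0,r0); M=p.mean(0)
        print(n,"orange",M.round(1),cv2.contourArea(c),p.min(0),p.max(0),plane(n,[M],.03)[0].round(4),np.round(fit(c)[1:][0],1) if len(c)>4 else "")
    cs,_=blobs(s,(8,18,100),(22,90,255),15)
    for c in cs:
        p=c.reshape(-1,2)+(c0,r0);M=p.mean(0); print(n,"tan",M.round(1),cv2.contourArea(c),p.min(0),p.max(0),plane(n,[M],.04)[0].round(4))
E
```

```text
time: 17.27
tool_pos: [0.6495, 0.104, 0.2436]
tool_rot: [3.13, -0.019, 1.552]
contact_force: [0.8, 1.3, -0.2]
opening: 0.0158
grip_force: 0.0
time: 17.68
tool_pos: [0.5478, 0.2777, 0.2411]
tool_rot: [3.141, -0.018, 1.554]
contact_force: [1.1, 1.5, 1.7]
opening: 0.0493
grip_force: 0.0
top orange [289.5 168. ] 43.0 [288 159] [291 177] [ 0.6927 -0.0054  0.03  ] [ 3.2 18.8]
scene orange [282.5 307.4] 3.0 [282 305] [284 309] [0.7128 0.2112 0.03  ] [2.  4.6]
scene orange [257.  252.7] 8.5 [249 248] [267 261] [0.6952 0.0629 0.03  ] [12.4 22.9]
scene orange [241.4 227.4] 52.0 [233 223] [252 236] [ 0.6933 -0.0234  0.03  ] [12.9 20. ]
scene tan [245.9 234.6] 312.5 [233 223] [257 246] [0.6968 0.0104 0.04  ]
```

Orange foot band in the top view is at (289.5,168), so the foot end is at about y −0.009. The cup lies level along +y at x≈0.693, with the puck still at its foot. I'll regrasp near the foot, repeat the turn, and this time finish it upright against the +y tray wall instead of letting go.

```bash
python3 -m jog '[[[1,-0.034,0.018,0,0],[1,-0.068,0.036,0,0],[1,-0.102,0.054,0,0],[1,-0.136,0.073,0,0],[1,-0.17,0.09,0,0]]]'
python3 -m jog '[[[1,-0.034,0.018,0.02,0],[1,-0.068,0.036,0.05,0],[1,-0.1,0.054,0.08,0],[1,-0.109,0.059,0.11,0],[1,-0.111,0.06,0.13,0]]]'
python3 -m jog '[[[1,0,0,0.03,0],[1,0,0,0.055,0],[1,0,0,0.072,0],[1,0,0,0.08,0],[1,0,0,0.082,0]]]'
python3 -m jog '[[[1,0,0,0,0],[1,0,0,0,0]]]'
```

```text
time: 18.2
tool_pos: [0.6371, 0.1028, 0.2381]
tool_rot: [3.141, -0.018, 1.555]
contact_force: [0.7, 1.0, -0.5]
opening: 0.0896
grip_force: 0.0
time: 18.62
tool_pos: [0.6946, -0.0095, 0.1021]
tool_rot: [-3.139, -0.017, 1.55]
contact_force: [-2.0, 0.2, -0.7]
opening: 0.0919
grip_force: 0.0
time: 19.03
tool_pos: [0.6941, -0.0035, 0.0231]
tool_rot: [-3.14, -0.018, 1.554]
contact_force: [-0.8, 0.2, 0.9]
opening: 0.092
grip_force: 0.0
time: 19.2
tool_pos: [0.6958, -0.0033, 0.0266]
tool_rot: [3.138, -0.018, 1.555]
contact_force: [-0.2, -0.5, -0.1]
opening: 0.0918
grip_force: 0.0
```

```bash
python3 -m jog '[[[0,0.002,0,-0.001,0],[-1,0.002,0,-0.001,0],[-1,0.002,0,-0.001,0],[-1,0.002,0,-0.001,0],[-1,0.002,0,-0.001,0]]]' 30
python3 -m jog '[[[-1,0,0,0,0],[-1,0,0,0,0],[-1,0,0,0,0],[-1,0,0,0,0]]]' 30
python3 -m jog '[[[-1,0,0,0,0],[-1,0,0,0,0]]]' 3.5
python3 -m jog '[[[-1,0,0,-0.004,0],[-1,0.001,0,-0.009,0],[-1,0.002,0,-0.014,0],[-1,0.004,0,-0.019,0],[-1,0.006,0,-0.024,0]]]'
python3 -m jog '[[[-1,0.003,0,-0.004,0],[-1,0.007,0,-0.007,0],[-1,0.011,0,-0.01,0],[-1,0.015,0,-0.013,0],[-1,0.019,0,-0.016,0]]]'
python3 - <<'E'
from h import *
im=robot.read_camera("scene"); np.save("a.npy",im)
cs,_=blobs(im[170:330,180:340],(5,100,70),(19,255,255),5)
for c in cs:
    p=c.reshape(-1,2)+(180,170);M=p.mean(0);print(M.round(1),cv2.contourArea(c),p.min(0),p.max(0),xpl([M])[0].round(4))
E
```

```text
time: 19.62
tool_pos: [0.6953, -0.0011, 0.027]
tool_rot: [3.139, -0.018, 1.555]
contact_force: [-0.1, -0.4, -0.6]
opening: 0.0629
grip_force: 0.0
time: 19.95
tool_pos: [0.6951, -0.0011, 0.0266]
tool_rot: [3.14, -0.018, 1.555]
contact_force: [-1.1, 0.8, 0.8]
opening: 0.0517
grip_force: 30.0
time: 20.12
tool_pos: [0.6952, -0.0011, 0.0266]
tool_rot: [3.14, -0.018, 1.555]
contact_force: [-0.9, -0.4, 1.1]
opening: 0.0517
grip_force: 3.5
time: 20.53
tool_pos: [0.6953, 0.0046, 0.0514]
tool_rot: [3.139, -0.018, 1.555]
contact_force: [-0.0, -0.1, -2.4]
opening: 0.0519
grip_force: 3.5
time: 20.95
tool_pos: [0.6953, 0.0237, 0.0672]
tool_rot: [3.14, -0.018, 1.555]
contact_force: [-0.3, 0.2, -2.4]
opening: 0.0522
grip_force: 3.5
[292.9 312.6] 118.5 [282 305] [304 319] [0.695  0.2219 0.01  ]
[262.5 258. ] 12.0 [253 254] [273 265] [0.695  0.0911 0.0426]
[247.3 223.8] 49.5 [238 220] [258 230] [0.695  0.0238 0.0894]
```

```bash
python3 -m jog '[[[-1,0.004,0,-0.003,0],[-1,0.007,0,-0.006,0],[-1,0.011,0,-0.009,0],[-1,0.014,0,-0.011,0],[-1,0.018,0,-0.013,0]]]' 3
python3 -m jog '[[[-1,0.004,0,-0.002,0],[-1,0.009,0,-0.004,0],[-1,0.013,0,-0.006,0],[-1,0.018,0,-0.008,0],[-1,0.022,0,-0.01,0]]]'
python3 -m jog '[[[-1,0.004,0,0,0],[-1,0.007,0,0,0],[-1,0.011,0,0,0],[-1,0.014,0,0,0],[-1,0.018,0,0,0]]]'
cat > t.py <<'E'
from h import *
im=robot.read_camera("scene"); np.save("a.npy",im)
cs,_=blobs(im[170:305,180:320],(5,100,70),(19,255,255),5)
for c in cs:
    p=c.reshape(-1,2)+(180,170);M=p.mean(0);print(M.round(1),cv2.contourArea(c),p.min(0),p.max(0),xpl([M])[0].round(4))
E
python3 t.py
```

```text
time: 21.42
tool_pos: [0.6958, 0.0412, 0.0807]
tool_rot: [3.14, -0.018, 1.555]
contact_force: [0.6, -0.2, -1.5]
opening: 0.0516
grip_force: 3.0
time: 21.83
tool_pos: [0.696, 0.0634, 0.0909]
tool_rot: [3.14, -0.018, 1.555]
contact_force: [-0.2, -0.7, -0.7]
opening: 0.0515
grip_force: 3.0
time: 22.25
tool_pos: [0.6963, 0.0809, 0.0909]
tool_rot: [3.14, -0.018, 1.555]
contact_force: [0.4, 0.3, -1.6]
opening: 0.0522
grip_force: 3.0
[272.2 277.3] 19.5 [261 271] [283 281] [0.695  0.1344 0.024 ]
[258.6 238. ] 120.0 [248 232] [270 244] [0.695  0.0799 0.0994]
```

```bash
python3 -m jog '[[[-1,0.003,0,0,0],[-1,0.006,0,0,0],[-1,0.009,0,0,0],[-1,0.012,0,0,0],[-1,0.015,0,0,0]]]'
python3 t.py
python3 -m jog '[[[-1,0.002,0,0,0],[-1,0.004,0,0,0],[-1,0.006,0,0,0],[-1,0.008,0,0,0],[-1,0.008,0,0,0]]]'
python3 t.py
python3 - <<'E'
from h import *
m=robot.camera_model("scene");Rm=R.from_euler("xyz",m["attitude"]).as_matrix();rv=cv2.Rodrigues(Rm.T)[0];tv=-Rm.T@m["position"]
pr=lambda P:cv2.projectPoints(np.array(P,float),rv,tv,m["camera_matrix"],m["dist_coeffs"])[0].reshape(-1,2)
o=robot.observe()["tool_pos"]; P=o+[0,0,.0034]
for th in(75,85,90,95):
    a=np.radians(th); d=np.array([0,np.cos(a),-np.sin(a)]); e=np.array([0,np.sin(a),np.cos(a)])
    f=P-.007*d; r=P+.083*d
    q=pr([f,r,r+.026*e,r-.026*e]); print(th,q.round(1).tolist())
E
```

```text
time: 22.72
tool_pos: [0.6971, 0.0956, 0.0923]
tool_rot: [3.138, -0.018, 1.555]
contact_force: [-0.8, -2.4, 3.4]
opening: 0.0522
grip_force: 3.0
[274.1 281. ] 24.5 [262 274] [285 284] [0.695  0.1427 0.021 ]
[261.1 241.2] 169.5 [251 235] [272 248] [0.695  0.0915 0.1009]
time: 23.18
tool_pos: [0.6968, 0.1043, 0.0916]
tool_rot: [3.139, -0.018, 1.555]
contact_force: [-0.2, -1.7, 3.3]
opening: 0.052
grip_force: 3.0
[274.5 282.5] 25.0 [263 276] [285 285] [0.695  0.1439 0.0166]
[263.7 243. ] 165.0 [253 235] [274 249] [0.695  0.1039 0.1083]
75 [[262.8, 244.8], [269.8, 277.2], [275.2, 284.0], [264.6, 270.7]]
85 [[263.0, 245.2], [266.8, 273.1], [272.3, 281.2], [261.5, 265.4]]
90 [[263.2, 245.4], [265.3, 270.8], [270.8, 279.4], [259.9, 262.5]]
95 [[263.3, 245.6], [263.8, 268.4], [269.3, 277.5], [258.4, 259.6]]
```

The rim's outer edge has ridden onto the tray wall top (Fy −2, Fz +3, tilt about 72°). I'll back off, go lower so the rim stays below the wall top, and push again.

```bash
python3 -m jog '[[[-1,-0.006,0,-0.003,0],[-1,-0.014,0,-0.003,0],[-1,-0.022,0,-0.003,0],[-1,-0.03,0,-0.003,0],[-1,-0.038,0,-0.003,0]]]'
python3 t.py
python3 -m jog '[[[-1,0,0,0.003,0],[-1,0,0,0.006,0],[-1,0,0,0.008,0],[-1,0,0,0.008,0]]]'
python3 t.py
```

```text
time: 23.65
tool_pos: [0.6958, 0.0644, 0.0933]
tool_rot: [3.141, -0.018, 1.554]
contact_force: [1.1, 0.1, -2.5]
opening: 0.0518
grip_force: 3.0
[266.2 267.9] 12.5 [255 262] [276 271] [0.695  0.1064 0.0244]
[255. 229.] 175.5 [245 222] [266 236] [0.695  0.065  0.1132]
time: 24.03
tool_pos: [0.6956, 0.0663, 0.0849]
tool_rot: [3.141, -0.018, 1.555]
contact_force: [-0.7, 0.0, -1.3]
opening: 0.0522
grip_force: 3.0
[266.7 270.9] 13.5 [256 265] [277 273] [0.695  0.1082 0.0153]
[255.9 232.4] 169.5 [246 225] [266 239] [0.695  0.068  0.1054]
```

```bash
python3 -m jog '[[[-1,0.001,0,0.002,0],[-1,0.002,0,0.004,0],[-1,0.002,0,0.006,0],[-1,0.002,0,0.007,0],[-1,0.002,0,0.007,0]]]'
python3 -m jog '[[[-1,0.004,0,0,0],[-1,0.008,0,0,0],[-1,0.012,0,0,0],[-1,0.016,0,0,0],[-1,0.02,0,0,0]]]'
python3 t.py
python3 -m jog '[[[-1,0.004,0,0,0],[-1,0.008,0,0,0],[-1,0.012,0,0,0],[-1,0.014,0,0,0],[-1,0.016,0,0,0]]]'
python3 t.py
```

```text
time: 24.5
tool_pos: [0.6959, 0.0681, 0.0784]
tool_rot: [3.14, -0.018, 1.555]
contact_force: [-0.3, 0.7, -2.0]
opening: 0.0523
grip_force: 3.0
time: 24.92
tool_pos: [0.6968, 0.088, 0.0798]
tool_rot: [3.139, -0.017, 1.555]
contact_force: [-0.4, -2.8, 2.5]
opening: 0.0522
grip_force: 3.0
[271.2 279.3] 17.5 [261 273] [281 282] [0.695  0.1286 0.0092]
[260.4 241.2] 157.5 [250 234] [270 247] [0.695  0.0878 0.0969]
time: 25.38
tool_pos: [0.6969, 0.1043, 0.0798]
tool_rot: [3.139, -0.018, 1.555]
contact_force: [-0.3, -3.1, 2.8]
opening: 0.0516
grip_force: 3.0
[270.2 280.6] 6.5 [260 276] [280 282] [ 0.695   0.1227 -0.0038]
[264.2 245. ] 104.0 [256 239] [273 250] [0.695  0.1054 0.1033]
[260.5 236.5] 55.0 [252 233] [269 241] [0.695  0.0904 0.1151]
```

The rim stopped at the wall and the cup came upright (foot y 0.105, rim centre about 0.107). I'll tighten the grip, lift and move off the wall.

```bash
python3 -m jog '[[[-1,0,0,0,0],[-1,0,0,0,0],[-1,0,0,0,0]]]' 60
python3 -m jog '[[[-1,-0.002,0,-0.004,0],[-1,-0.01,0,-0.012,0],[-1,-0.022,0,-0.022,0],[-1,-0.034,0,-0.03,0],[-1,-0.04,0,-0.032,0]]]'
python3 -m jog '[[[-1,0,0,0,0]]]'
python3 t.py
```

```text
time: 25.68
tool_pos: [0.6968, 0.1042, 0.0795]
tool_rot: [3.139, -0.019, 1.555]
contact_force: [0.6, -1.0, 2.6]
opening: 0.0514
grip_force: 60.0
time: 26.1
tool_pos: [0.697, 0.0606, 0.1132]
tool_rot: [3.136, -0.017, 1.553]
contact_force: [1.1, -1.3, -1.3]
opening: 0.0513
grip_force: 60.0
time: 26.18
tool_pos: [0.6967, 0.0607, 0.1123]
tool_rot: [3.137, -0.018, 1.552]
contact_force: [0.5, 0.8, -1.2]
opening: 0.0517
grip_force: 60.0
[259.7 256.7] 5.5 [249 252] [270 259] [0.695  0.0761 0.0301]
[253.1 219.7] 136.0 [243 213] [263 225] [0.695  0.0597 0.1371]
[248.3 212. ] 24.5 [243 210] [254 215] [0.695  0.0377 0.1399]
```

```bash
python3 -m jog '[[[-1,0,0,0.006,0],[-1,0,0,0.022,0],[-1,0,0,0.038,0],[-1,0,0,0.03,0],[-1,0,0,0.005,0]]]'
python3 t.py
cat > puck.py <<'E'
from h import *
im=robot.read_camera("scene")
cs,_=blobs(im[170:305,180:320],(8,18,100),(22,90,255),15)
for c in cs:
    p=c.reshape(-1,2)+(180,170);print("tan",p.mean(0).round(1),cv2.contourArea(c),p.min(0),p.max(0),xpl([p.mean(0)])[0].round(3))
E
python3 puck.py
```

```text
time: 26.65
tool_pos: [0.6928, 0.0642, 0.1004]
tool_rot: [-3.133, -0.018, 1.555]
contact_force: [0.1, -0.5, -1.0]
opening: 0.0514
grip_force: 60.0
[264.2 259.9] 7.5 [254 254] [273 262] [0.695  0.0991 0.0453]
[256.1 224.1] 122.0 [247 217] [265 229] [0.695  0.0735 0.1368]
[251.3 216. ] 35.5 [244 214] [259 219] [0.695 0.052 0.141]
tan [254.2 229.8] 135.5 [245 223] [264 235] [0.695 0.06  0.106]
```

```bash
python3 -m jog '[[[-1,0,0,0,0],[-1,0,0,0,0]]]'
python3 t.py; python3 puck.py
```

```text
time: 26.92
tool_pos: [0.6955, 0.0638, 0.1048]
tool_rot: [3.141, -0.018, 1.555]
contact_force: [0.6, 0.4, -2.6]
opening: 0.0514
grip_force: 60.0
[262.5 259. ] 7.0 [252 253] [272 261] [0.695  0.0903 0.038 ]
[254.6 223. ] 121.0 [245 216] [264 228] [0.695  0.0664 0.1334]
[249.8 215.1] 25.5 [243 213] [257 218] [0.695  0.0441 0.1365]
tan [254.6 231. ] 135.0 [245 224] [265 236] [0.695 0.062 0.103]
```

The puck is still stuck, and the cup slipped about 4 mm and leaned about 5°. I'll set the rim flat with a light grip, slide the fingers further down the cup, grip firmly and knock again.

```bash
python3 -m jog '[[[-1,0,0,0.008,0],[-1,0,0,0.018,0],[-1,0,0,0.025,0],[-1,0,0,0.028,0],[-1,0,0,0.028,0]]]'
python3 -m jog '[[[-1,0,0,0,0],[-1,0,0,0.002,0],[-1,0,0,0.006,0],[-1,0,0,0.01,0],[-1,0,0,0.014,0]]]' 3
python3 -m jog '[[[-1,0,0,0.004,0],[-1,0,0,0.008,0],[-1,0,0,0.01,0],[-1,0,0,0.01,0]]]'
python3 -m jog '[[[-1,0,0,0,0],[-1,0,0,0,0],[-1,0,0,0,0]]]' 60
python3 t.py
```

```text
time: 27.43
tool_pos: [0.6951, 0.064, 0.0757]
tool_rot: [-3.14, -0.018, 1.555]
contact_force: [0.4, 0.1, -2.1]
opening: 0.0517
grip_force: 60.0
time: 27.85
tool_pos: [0.6969, 0.0642, 0.0647]
tool_rot: [3.137, -0.018, 1.555]
contact_force: [0.3, -0.2, 4.1]
opening: 0.0522
grip_force: 3.0
time: 28.18
tool_pos: [0.6965, 0.0644, 0.0535]
tool_rot: [3.139, -0.018, 1.555]
contact_force: [1.9, -0.0, 1.4]
opening: 0.0524
grip_force: 3.0
time: 28.43
tool_pos: [0.6961, 0.0644, 0.0536]
tool_rot: [3.14, -0.018, 1.555]
contact_force: [1.6, 0.7, 0.8]
opening: 0.0513
grip_force: 60.0
[256.5 236.9] 15.0 [250 234] [263 239] [0.695  0.0688 0.0912]
[255.2 230.3] 75.5 [245 225] [264 236] [0.695  0.0651 0.1092]
```

```bash
python3 -m jog '[[[-1,0,0,-0.004,0],[-1,0,0,-0.012,0],[-1,0,0,-0.022,0],[-1,0,0,-0.03,0],[-1,0,0,-0.032,0]]]'
python3 -m jog '[[[-1,0,0,0.005,0],[-1,0,0,0.021,0],[-1,0,0,0.037,0],[-1,0,0,0.037,0],[-1,0,0,0.02,0]]]'
python3 -m jog '[[[-1,0,0,-0.01,0],[-1,0,0,-0.02,0],[-1,0,0,-0.02,0],[-1,0,0,-0.02,0]]]'
python3 t.py; python3 puck.py
```

```text
time: 28.9
tool_pos: [0.6971, 0.0638, 0.0884]
tool_rot: [3.136, -0.018, 1.555]
contact_force: [0.1, 0.4, -1.3]
opening: 0.0519
grip_force: 60.0
time: 29.32
tool_pos: [0.6943, 0.0644, 0.0627]
tool_rot: [-3.138, -0.018, 1.555]
contact_force: [-0.3, 0.1, -3.5]
opening: 0.0514
grip_force: 60.3
time: 29.65
tool_pos: [0.6963, 0.0638, 0.0862]
tool_rot: [3.139, -0.018, 1.555]
contact_force: [-0.5, -0.1, -2.5]
opening: 0.0519
grip_force: 60.3
[260.7 259.1] 9.5 [250 254] [271 261] [0.695  0.0806 0.0265]
[255.7 225.8] 10.5 [250 223] [261 228] [0.695  0.0707 0.1289]
[253.7 219.2] 81.5 [243 214] [263 225] [0.695  0.0633 0.1418]
tan [255.2 231.1] 124.0 [246 224] [264 236] [0.695 0.065 0.106]
```

```bash
python3 -m jog '[[[-1,0,0,0.0,0],[-1,0,0,0.019,0],[-1,0,0,0.039,0],[-1,0,0,0.039,0],[-1,0,0,0.02,0]]]'
python3 -m jog '[[[-1,0,0,-0.012,0],[-1,0,0,-0.02,0],[-1,0,0,-0.02,0],[-1,0,0,-0.001,0],[-1,0,0,0.019,0]]]'
python3 -m jog '[[[-1,0,0,0,0],[-1,0,0,-0.018,0],[-1,0,0,-0.036,0],[-1,0,0,-0.038,0],[-1,0,0,-0.038,0]]]'
python3 t.py; python3 puck.py
```

```text
time: 30.17
tool_pos: [0.6937, 0.0643, 0.0615]
tool_rot: [-3.136, -0.018, 1.555]
contact_force: [-1.0, -0.7, -3.1]
opening: 0.0519
grip_force: 60.3
time: 30.58
tool_pos: [0.6972, 0.0645, 0.0478]
tool_rot: [3.136, -0.018, 1.555]
contact_force: [-0.1, -0.5, -2.5]
opening: 0.0518
grip_force: 60.3
time: 31.0
tool_pos: [0.6967, 0.0638, 0.0855]
tool_rot: [3.137, -0.018, 1.555]
contact_force: [0.4, 0.8, -2.0]
opening: 0.0516
grip_force: 60.5
[253.5 219.5] 88.0 [243 214] [264 225] [0.695  0.062  0.1398]
tan [255.4 230.6] 128.5 [246 224] [265 236] [0.695 0.066 0.109]
tan [232.7 172.9] 16.5 [227 170] [238 176] [ 0.695 -0.025  0.201]
```

The last reading (TCP 0.0478, no upward force) shows the rim only just reached the floor, so these weren't real knocks. I'll knock about 6 mm deeper.

```bash
python3 -m jog '[[[-1,0,0,0.01,0],[-1,0,0,0.028,0],[-1,0,0,0.046,0],[-1,0,0,0.046,0],[-1,0,0,0.046,0]]]'
python3 -m jog '[[[-1,0,0,-0.018,0],[-1,0,0,-0.036,0],[-1,0,0,-0.046,0],[-1,0,0,-0.046,0],[-1,0,0,-0.046,0]]]'
python3 t.py; python3 puck.py
```

```text
time: 31.52
tool_pos: [0.6973, 0.0654, 0.0401]
tool_rot: [3.136, -0.019, 1.555]
contact_force: [-0.9, 2.7, 12.0]
opening: 0.0517
grip_force: 60.7
time: 31.93
tool_pos: [0.6958, 0.0639, 0.0839]
tool_rot: [3.14, -0.018, 1.555]
contact_force: [0.2, -0.3, -2.8]
opening: 0.0514
grip_force: 60.7
[254.5 219.8] 88.0 [244 214] [264 225] [0.695  0.0671 0.1438]
tan [256.1 230.2] 113.0 [248 224] [265 235] [0.695 0.07  0.115]
tan [232.7 173.2] 17.5 [227 170] [238 176] [ 0.695 -0.025  0.2  ]
```

```bash
python3 -m jog '[[[-1,0,0,0.008,0],[-1,0,0,0.028,0],[-1,0,0,0.048,0],[-1,0,0,0.03,0],[-1,0,0,0.01,0]]]'
python3 puck.py
python3 -m jog '[[[-1,0,0,0.005,0],[-1,0,0,0.025,0],[-1,0,0,0.042,0],[-1,0,0,0.042,0],[-1,0,0,0.042,0]]]'
python3 -m jog '[[[-1,0,0,-0.018,0],[-1,0,0,-0.036,0],[-1,0,0,-0.052,0],[-1,0,0,-0.052,0],[-1,0,0,-0.052,0]]]'
python3 t.py; python3 puck.py
```

```text
time: 32.45
tool_pos: [0.694, 0.0642, 0.0711]
tool_rot: [-3.137, -0.018, 1.555]
contact_force: [0.4, 0.4, -1.5]
opening: 0.0518
grip_force: 61.1
tan [257.5 233.5] 99.0 [249 228] [266 238] [0.695 0.076 0.11 ]
tan [232.2 177.1] 16.0 [227 171] [239 181] [ 0.695 -0.032  0.184]
time: 32.92
tool_pos: [0.6967, 0.0656, 0.0324]
tool_rot: [3.138, -0.019, 1.555]
contact_force: [0.4, 2.8, 7.7]
opening: 0.0515
grip_force: 61.1
time: 33.33
tool_pos: [0.6957, 0.0639, 0.0833]
tool_rot: [3.14, -0.018, 1.555]
contact_force: [0.5, -0.0, -1.7]
opening: 0.0515
grip_force: 61.1
[254.5 219.8] 81.0 [244 214] [264 224] [0.695  0.0671 0.1438]
[240.8 214.1] 6.5 [239 212] [242 216] [ 0.695  -0.0101  0.0894]
tan [257.  229.7] 93.0 [249 224] [265 234] [0.695 0.075 0.121]
```

Run:
```python
from h import *
im=robot.read_camera("scene"); print(robot.observe()["tool_pos"].round(4))
h=cv2.cvtColor(im,cv2.COLOR_RGB2HSV)
for r in range(210,272,2): print(r,*[tuple(int(v) for v in im[r,c]) for c in (250,254,258,262,266,270)])
```

```text
[0.6949 0.0639 0.0822]
210 (107, 105, 93) (108, 105, 94) (108, 106, 95) (105, 102, 91) (37, 38, 35) (21, 21, 22)
212 (108, 105, 94) (109, 106, 94) (81, 79, 72) (29, 30, 29) (26, 24, 23) (20, 21, 23)
214 (105, 103, 91) (78, 76, 69) (19, 20, 22) (37, 31, 24) (82, 74, 53) (25, 23, 20)
216 (41, 41, 39) (20, 21, 23) (62, 50, 30) (109, 60, 21) (93, 91, 82) (51, 43, 24)
218 (22, 22, 23) (85, 63, 32) (116, 59, 19) (114, 55, 16) (70, 70, 65) (51, 52, 52)
220 (98, 66, 29) (128, 63, 19) (127, 61, 18) (76, 48, 34) (50, 52, 52) (55, 55, 55)
222 (133, 65, 18) (131, 63, 17) (69, 49, 43) (51, 52, 53) (47, 47, 47) (100, 98, 87)
224 (123, 60, 20) (60, 49, 46) (50, 51, 52) (82, 77, 71) (66, 66, 66) (108, 105, 94)
226 (89, 90, 91) (51, 52, 53) (124, 117, 106) (125, 118, 108) (80, 81, 81) (107, 105, 93)
228 (61, 62, 61) (131, 123, 112) (140, 132, 120) (125, 119, 108) (96, 95, 94) (107, 106, 94)
230 (135, 129, 117) (147, 137, 124) (141, 133, 121) (128, 120, 109) (106, 105, 106) (107, 105, 93)
232 (151, 141, 126) (145, 137, 123) (141, 132, 120) (139, 136, 131) (111, 112, 113) (104, 101, 90)
234 (151, 143, 
[... 1024 characters left out ...]
36, 134, 134) (154, 91, 54) (96, 96, 95)
256 (94, 88, 84) (125, 83, 65) (133, 92, 77) (137, 91, 61) (103, 94, 88) (95, 96, 94)
258 (94, 94, 92) (96, 94, 93) (97, 92, 88) (95, 95, 94) (95, 95, 94) (96, 95, 94)
260 (95, 94, 93) (94, 94, 93) (95, 94, 93) (96, 96, 94) (93, 93, 92) (95, 95, 94)
262 (94, 95, 93) (95, 94, 93) (95, 95, 94) (97, 97, 95) (94, 93, 92) (97, 97, 96)
264 (95, 96, 94) (95, 96, 94) (96, 96, 95) (96, 96, 95) (95, 95, 94) (96, 96, 95)
266 (97, 97, 96) (95, 94, 94) (96, 96, 94) (97, 97, 95) (97, 97, 95) (94, 94, 92)
268 (97, 98, 96) (96, 96, 95) (95, 94, 93) (96, 96, 95) (97, 96, 95) (94, 94, 92)
270 (97, 96, 95) (97, 96, 95) (96, 96, 95) (96, 96, 95) (97, 96, 94) (95, 95, 94)
```

Colour profile: the puck (tan rows 226–234) is still at the foot, and the rim is at row 256. The cup has crept up in the fingers almost to the palm. I'll set it flat, let go, check that it stands, and regrip higher.

```bash
python3 -m jog '[[[-1,0,0,0.012,0],[-1,0,0,0.028,0],[-1,0,0,0.042,0],[-1,0,0,0.049,0],[-1,0,0,0.049,0]]]'
python3 -m jog '[[[-1,0,0,0,0],[-1,0,0,0,0],[-1,0,0,0.001,0]]]' 3
python3 t.py
python3 -m jog '[[[0.2,0,0,0,0],[0.4,0,0,0,0],[0.5,0,0,0,0],[0.5,0,0,0,0]]]'
python3 t.py
```

```text
time: 33.9
tool_pos: [0.695, 0.0648, 0.0334]
tool_rot: [-3.14, -0.018, 1.555]
contact_force: [1.2, 0.1, -1.6]
opening: 0.0519
grip_force: 61.1
time: 34.15
tool_pos: [0.6964, 0.0647, 0.0349]
tool_rot: [3.139, -0.018, 1.555]
contact_force: [0.5, 0.6, -2.4]
opening: 0.0517
grip_force: 3.3
[263.7 267.9] 7.5 [254 262] [272 270] [0.695  0.0926 0.0075]
[255.5 236. ] 62.0 [245 231] [265 239] [0.695  0.0635 0.0887]
[242.9 230.9] 12.0 [241 228] [245 233] [ 0.695  -0.0111  0.0304]
time: 34.53
tool_pos: [0.6964, 0.0647, 0.0352]
tool_rot: [3.139, -0.018, 1.555]
contact_force: [-0.7, -0.6, -0.0]
opening: 0.0675
grip_force: 0.0
[262.2 246.8] 304.0 [249 237] [273 256] [0.695  0.0946 0.0858]
[256.9 236.3] 51.5 [250 233] [265 241] [0.695  0.0714 0.0959]
```

```bash
python3 -m jog '[[[0.8,0,0,0,0],[0.8,0,0,0,0],[0.8,0,0,0,0]]]'
python3 t.py; python3 puck.py
python3 - <<'E'
import numpy as np,cv2
im=np.load("a.npy"); h=cv2.cvtColor(im,cv2.COLOR_RGB2HSV)
for r in range(226,292,3):
    print(r,''.join('O' if 5<=a<=19 and s>100 and v>60 else 't' if 8<=a<=22 and 18<s<=90 and v>100 else 'w' if s<16 and v>115 else '#' if v<60 else '.' for a,s,v in h[r,225:295]))
E
```

```text
time: 34.83
tool_pos: [0.6962, 0.0648, 0.0348]
tool_rot: [3.14, -0.018, 1.555]
contact_force: [-0.0, 1.5, 0.2]
opening: 0.0815
grip_force: 0.0
[262.  272.1] 10.0 [253 268] [271 274] [ 0.695   0.0808 -0.0232]
[260.  243.3] 82.0 [250 238] [269 247] [0.695  0.0843 0.0863]
[256.  236.3] 92.0 [244 230] [268 242] [0.695  0.0666 0.0908]
tan [260.9 263.5] 368.5 [249 249] [271 275] [0.695 0.079 0.008]
tan [233.5 191.9] 19.0 [228 185] [241 197] [ 0.695 -0.038  0.136]
226 ######.wwwww....#######O.............t....###########################.
229 #######..##.wwwwwwww#####....t.t...#######....wt..###.#############.w.
232 ########.wwwwwwwwwwww######.#######OOOOOOOO.t.########.###########..ww
235 #########.www...############OOOOOOOOOOOOO#########.....#####..ww......
238 ####################OOOOOOOOOOOOOO########OOOt.####...................
241 #############O.t.wwwtOOOOO.....###.OOOOOOOOOO..####...................
244 ######....O####.www.........OOOOOOOOOOOOOOt....####...................
247 ##################......t..OOOOOOOOOt..wwww......##...................
250 #################.wwwwww.wwwwwwwww
[... 311 characters left out ...]
.........................
265 w........................tttttttttttttttttttt.........................
268 w........................tttttttttttttttttttttO.......................
271 www.........................OtttttttttttttOOO.........................
274 wwwww.........................ttttOOOttttwwwwwwwwwwww.................
277 wwwwww..........................wwwwwwwwwwwwwwwww.....................
280 wwwwwwww.....................wwwwwwwwwwwwww...........................
283 wwwwwwwwww.....www.....wwwwwwwwwwwwww..............wwwww..............
286 wwwwwwwwww.......wwwwwwwwwwwwww..............wwwwwwwwwwwwwwwwwwwwwwwww
289 wwwwwwwwwwwww..ww.wwwwww...............wwwwwwwwwwwwwwwwwwwwwwwwwww....
```

The map shows the puck is out: tan at the cup's bottom on the tray floor (rows 249–275), with the cup standing mouth-down over it. I'll get its centre, regrip and lift.

```bash
python3 - <<'E'
from h import *
print(plane("scene",[(256.5,239)],.094).round(4), plane("scene",[(261,274)],.006).round(4))
E
python3 -m jog '[[[0.8,0,0,-0.008,0],[0.8,0,0,-0.017,0],[0.8,0,0,-0.024,0],[0.8,0,0,-0.025,0]]]'
python3 t.py
```

```text
[[0.6985 0.0761 0.094 ]] [[0.7072 0.1031 0.006 ]]
time: 35.27
tool_pos: [0.6974, 0.0643, 0.0625]
tool_rot: [3.136, -0.018, 1.555]
contact_force: [0.3, 0.0, 0.2]
opening: 0.0828
grip_force: 0.0
[259.2 242.5] 398.5 [247 231] [271 253] [0.695  0.0807 0.085 ]
```

```bash
python3 -m jog '[[[0.8,0.006,0,0,0],[0.8,0.015,0,0,0],[0.8,0.015,0,0,0]]]'
python3 -m jog '[[[-1,0,0,0,0],[-1,0,0,0,0],[-1,0,0,0,0],[-1,0,0,0,0],[-1,0,0,0,0]]]' 30
python3 -m jog '[[[-1,0,0,0,0],[-1,0,0,0,0]]]'
python3 t.py; python3 puck.py
```

```text
time: 35.57
tool_pos: [0.696, 0.0815, 0.0597]
tool_rot: [3.141, -0.019, 1.556]
contact_force: [-0.3, 1.4, -0.1]
opening: 0.0827
grip_force: 0.0
time: 35.98
tool_pos: [0.6964, 0.0791, 0.06]
tool_rot: [3.14, -0.018, 1.555]
contact_force: [0.5, 0.9, 0.9]
opening: 0.0538
grip_force: 6.2
time: 36.15
tool_pos: [0.6964, 0.0791, 0.06]
tool_rot: [3.14, -0.018, 1.555]
contact_force: [0.3, -0.4, -0.7]
opening: 0.0519
grip_force: 30.0
[261.  244.7] 247.0 [250 235] [271 253] [0.695  0.089  0.0865]
[255.6 234.4] 58.0 [248 230] [264 238] [0.695  0.065  0.0957]
tan [259.6 265.6] 372.0 [249 252] [271 276] [ 0.695  0.07  -0.011]
tan [235.1 185.6] 20.0 [230 177] [244 191] [ 0.695 -0.021  0.168]
```

```bash
python3 -m jog '[[[-1,0,0,-0.006,0],[-1,0,0,-0.016,0],[-1,0,0,-0.028,0],[-1,0,0,-0.042,0],[-1,0,0,-0.058,0]]]'
python3 -m jog '[[[-1,0,0,-0.016,0],[-1,0,0,-0.034,0],[-1,0,0,-0.05,0],[-1,0,0,-0.06,0],[-1,0,0,-0.062,0]]]'
python3 t.py; python3 puck.py
python3 - <<'E'
from h import *
for n in("scene","top"):
    im=robot.read_camera(n); np.save(n+"b.npy",im)
cs,_=blobs(im[130:210,230:330],(8,18,100),(22,90,255),10)
for c in cs:
    p=c.reshape(-1,2).mean(0)+(230,130); print("top tan",p,cv2.contourArea(c),plane("top",[p],.028)[0].round(3))
h=cv2.cvtColor(np.load("sceneb.npy"),cv2.COLOR_RGB2HSV)
for r in range(180,292,4):
    print(r,''.join('O' if 5<=a<=19 and s>100 and v>60 else 't' if 8<=a<=22 and 18<s<=90 and v>100 else 'w' if s<16 and v>115 else '#' if v<60 else '.' for a,s,v in h[r,225:295]))
E
```

```text
time: 36.67
tool_pos: [0.6962, 0.0782, 0.1196]
tool_rot: [3.139, -0.018, 1.555]
contact_force: [0.1, -0.8, -1.3]
opening: 0.0522
grip_force: 30.0
time: 37.08
tool_pos: [0.6972, 0.0771, 0.1838]
tool_rot: [3.134, -0.018, 1.555]
contact_force: [0.6, -0.6, -1.7]
opening: 0.0518
grip_force: 30.0
[261.7 263.2] 338.5 [252 252] [271 274] [0.695  0.0837 0.015 ]
[256.  201.6] 359.0 [243 191] [268 211] [0.695  0.0837 0.2106]
[249.2 190.4] 6.5 [245 189] [253 192] [0.695  0.0558 0.2167]
top tan [250.59615385 203.38461538] 433.0 [0.595 0.102 0.028]
top tan [279.67272727 199.30909091] 133.5 [0.606 0.022 0.028]
top tan [279.76 164.68] 109.0 [0.702 0.021 0.028]
top tan [280.32 132.6 ] 24.5 [0.793 0.02  0.028]
top tan [251.5631068  132.09708738] 146.5 [0.794 0.1   0.028]
180 ##########..wwww######.......###########....########################..
184 #############################OO..t...ww.....##O..###############.wwwww
188 ##################..O.t...wwwwwwwww....#########..###########..wwwwwww
192 #######........###..ttOOOOO.#########OOOO##..........wwwwwwwwwwwwwww..
196 ###.#################....#.OOOOO
[... 1063 characters left out ...]
wwwww....................
256 wwwwwwwwwwwwwwwwwwwwwwwwwwwt.OOOOOOOOOOOOOOOO.tww.....................
260 ..wwwwwwwwwwwwwwwwwwwwwwwwtOOOOOOOOOOOOOOOOOOOO.......................
264 www.wwwwwwwwwwwwwwwwwwwwwwtOOOOOOOOOOOOOOOOOOOO.......................
268 wwwww.wwwwwwwwww............OOOOOOOOOOOOOOOOOOO.......................
272 wwwwwww..wwwwwwww.............OOOOOOOOOOOOO...........wwwwww..........
276 wwwwwwwww.wwwwwwwwww..................................................
280 wwwwwwwwwwww..wwwwwwww................ww.................wwwwwwwwwwww.
284 www.wwwwwwwwwww.wwwwwwwww........................wwwww.wwwwwwwwwwwwwww
288 wwwwwwwwwwwwwwww..wwwwwwww........w......wwwww.wwwwwwwwwwwwwwwwwwwwwww
```

The puck lies in the tray (rows 252–274) and the lifted cup is empty. I'll carry the cup to the mat and set it down.

```bash
python3 -m jog '[[[-1,-0.006,-0.01,0,0],[-1,-0.018,-0.03,0,0],[-1,-0.034,-0.055,0,0],[-1,-0.05,-0.08,0,0],[-1,-0.066,-0.105,0,0]]]'
python3 -m jog '[[[-1,-0.016,-0.025,0,0],[-1,-0.03,-0.048,0,0],[-1,-0.041,-0.066,0,0],[-1,-0.046,-0.074,0,0],[-1,-0.047,-0.075,0,0]]]'
python3 -m jog '[[[-1,0,0,0.012,0],[-1,0,0,0.03,0],[-1,0,0,0.05,0],[-1,0,0,0.07,0],[-1,0,0,0.09,0]]]'
python3 -m jog '[[[-1,0,0,0.012,0],[-1,0,0,0.02,0],[-1,0,0,0.026,0],[-1,0,0,0.028,0],[-1,0,0,0.028,0]]]'
python3 - <<'E'
from h import *
im=robot.read_camera("scene")
h=cv2.cvtColor(im,cv2.COLOR_RGB2HSV)
for r in range(150,236,3):
    print(r,''.join('G' if 50<=a<=80 and s>110 else 'O' if 5<=a<=19 and s>90 and v>60 else 'w' if s<16 and v>115 else '#' if v<60 else '.' for a,s,v in h[r,265:345]))
E
```

```text
time: 37.7
tool_pos: [0.5882, 0.0125, 0.1772]
tool_rot: [-3.141, -0.018, 1.555]
contact_force: [0.3, 0.3, -1.0]
opening: 0.0521
grip_force: 30.0
time: 38.12
tool_pos: [0.5129, -0.0335, 0.1772]
tool_rot: [3.141, -0.018, 1.553]
contact_force: [0.0, -0.3, -1.2]
opening: 0.0517
grip_force: 30.0
time: 38.53
tool_pos: [0.5156, -0.0308, 0.0864]
tool_rot: [3.139, -0.018, 1.555]
contact_force: [0.3, -0.0, -1.7]
opening: 0.0521
grip_force: 30.0
time: 38.95
tool_pos: [0.5153, -0.0305, 0.06]
tool_rot: [3.139, -0.018, 1.555]
contact_force: [0.9, -0.2, -1.2]
opening: 0.0521
grip_force: 30.0
150 wwwwwwwwwwwwwwwwwwwwwwwwwwww...#######..........................############.#.w
153 wwwwwwwwwwwwwwwwwwwwwwwwwwww...#######..........................############.###
156 wwwwwwwwwwwwwwwwwwwwwww...####.#######..........................################
159 wwww...wwwwwww...#####################.....................#########...######...
162 #######################..w.O.########..............#############..w.............
165 ############################....######.....#########.#####################.....w
168 ##
[... 1248 characters left out ...]
....................
213 wwwwwwwwwwwww......GGGGGGGGGGGGGG..OOOOOOOOOO..GGGGGGGGGG.......................
216 wwwwwwwwwwwwwwww......GGGGGGGGGGGGGGGGGGGGGGGGGGGGGGGGG.........................
219 wwwwwwwwwwwwwwwwww........GGGGGGGGGGGGGGGGGGGGGGGGG.www.........................
222 wwwwwwwwwwwwwwwwwwww...........................wwwwwwwwww.......................
225 ..wwwwwwwwwwwwwwwwwwwww............wwwwwwwwwwwwwwwwwwwwwwwwwwww............wwwww
228 ww...wwwwwwwwwwwwwwwwwwwww...wwwwwwwwwwwwwwwwwwwwwwwwwwwwwwwwwwwwwwwwwwwwwwwwwww
231 wwww...wwwwwwwwwwwwwwwwwwwwwwwwwwwwwwwwwwwwwwwwwwwwwwwwwwwwwwwwwwwwwwwwwwwwwwwww
234 wwwwwww..wwwwwwwwwwwwwwwwwwwwwwwwwwwwwwwwwwwwwwwwwwwwwwwwwwwwwwwwwwwwwwwwwwwwwww
```

The rim sits in the middle of the mat (rim row 213, cols 300–310). I'll lower the last millimetres until the force turns up.

```bash
python3 -m jog '[[[-1,0,0,0.001,0],[-1,0,0,0.002,0],[-1,0,0,0.002,0]]]'
python3 -m jog '[[[-1,0,0,0.001,0],[-1,0,0,0.002,0],[-1,0,0,0.002,0]]]' 8
python3 t.py
```

```text
time: 39.25
tool_pos: [0.5156, -0.0306, 0.0597]
tool_rot: [3.137, -0.018, 1.555]
contact_force: [-3.4, 2.1, 14.6]
opening: 0.052
grip_force: 30.0
time: 39.5
tool_pos: [0.5151, -0.0309, 0.0558]
tool_rot: [3.139, -0.018, 1.555]
contact_force: [1.7, -0.6, 2.1]
opening: 0.0529
grip_force: 7.9
[261.7 262.7] 340.5 [252 252] [271 273] [0.695  0.084  0.0171]
[307.1 183.9] 160.0 [297 176] [316 190] [0.695  0.2566 0.3924]
[303.  174.7] 17.0 [299 173] [307 177] [0.695  0.2462 0.4003]
```

Contact made and flat. I'll open slowly, rise straight up and check.

```bash
python3 -m jog '[[[0.2,0,0,0,0],[0.3,0,0,0,0],[0.5,0,0,0,0],[0.8,0,0,0,0],[0.8,0,0,0,0]]]'
python3 -m jog '[[[0.9,0,0,0,0],[0.9,0,0,0,0],[0.9,0,0,-0.008,0],[0.9,0,0,-0.02,0],[0.9,0,0,-0.04,0]]]'
python3 -m jog '[[[1,0,0,-0.03,0],[1,0,0,-0.06,0],[1,0,0,-0.09,0],[1,0,0,-0.12,0],[1,0,0,-0.14,0]]]'
python3 -m jog '[[[1,0.04,0,0,0],[1,0.08,0,0,0],[1,0.12,0,0,0],[1,0.16,0,0,0],[1,0.2,0,0,0]]]'
python3 -m jog '[[[1,0,0,0,0],[1,0,0,0,0]]]'
python3 - <<'E'
from h import *
im=robot.read_camera("scene"); top=robot.read_camera("top")
h=cv2.cvtColor(im,cv2.COLOR_RGB2HSV)
for r in range(165,225,4):
    print(r,''.join('G' if 50<=a<=80 and s>110 else 'O' if 5<=a<=19 and s>90 and v>60 else 'w' if s<16 and v>115 else '#' if v<60 else '.' for a,s,v in h[r,265:345]))
for nm,i,n,box,z in(("cup foot",im,"scene",(165,225,265,345),.094),("puck",im,"scene",(230,290,220,300),.028),("cup top",top,"top",(190,270,260,340),.094),("puck top",top,"top",(140,200,230,330),.028),("spare blue",top,"top",(190,260,380,450),.05)):
    a,b,c,d=box; lo,hi=((100,120,60),(125,255,255)) if nm[0]=="s" else ((5,90,60),(19,255,255))
    for k in blobs(i[a:b,c:d],lo,hi,20)[0]:
        p=k.reshape(-1,2)+(c,a); q=(p.min(0)+p.max(0))/2; print(nm,q,cv2.contourArea(k),plane(n,[q],z)[0].round(3))
E
```

```text
time: 39.97
tool_pos: [0.5143, -0.0307, 0.0554]
tool_rot: [3.14, -0.018, 1.555]
contact_force: [0.0, -0.0, 0.8]
opening: 0.0749
grip_force: 0.0
time: 40.38
tool_pos: [0.5134, -0.0313, 0.0952]
tool_rot: [-3.14, -0.019, 1.555]
contact_force: [1.3, -1.3, 0.2]
opening: 0.0869
grip_force: 0.0
time: 40.8
tool_pos: [0.5147, -0.0342, 0.2394]
tool_rot: [3.136, -0.017, 1.555]
contact_force: [0.9, -0.9, 0.3]
opening: 0.0918
grip_force: 0.0
time: 41.22
tool_pos: [0.517, 0.1676, 0.2402]
tool_rot: [3.139, -0.018, 1.554]
contact_force: [2.1, -0.9, 0.4]
opening: 0.0917
grip_force: 0.0
time: 41.38
tool_pos: [0.5169, 0.1678, 0.2397]
tool_rot: [3.139, -0.018, 1.559]
contact_force: [0.0, 0.1, 0.2]
opening: 0.0918
grip_force: 0.0
165 wwwwwwwwwwwwwwwwwwwwwwwwwwwwww..#####.wwwwwwwwww............####################
169 wwwwwwwwwwwwwwwwwwwwwwwwwwwwww.........wwwwwwwwwwwww............################
173 wwwwwwwwwwwwwwwwwwwwwwwwwwwwwwwwwww...OOOO...wwwwwwwwwww....................####
177 wwwwwwwwwwwwwwwwwwwwwwwwwwwww.OOOOOOOOOOOOOOOOOOOO.wwwwwwwwww................###
181 wwwwwwwwwwwwwwwwwwwwwwwwwwww.OOOOOOOO
[... 441 characters left out ...]
GGGGG.wwwwwwwwwwwwwwwwwwwww
205 wwwwwwwwwwwwwwww..GGGGGGGGGGG.....................GGGGGGGGG.wwwwwwwwwwwwwwwwwwww
209 wwwwwwwwwwwwwwww..GGGGGGGGGGGGO..................GGGGGGGGGG.wwwwwwwwwwwwwwwwwwww
213 wwwwwwwwwwwwwwwwww..GGGGGGGGGGGGGG..OOOOOO...GGGGGGGGGGGG.wwwwwwwwwwwwwwwwwwwwww
217 wwwwwwwwwwwwwwwwwwwwww.GGGGGGGGGGGGGGGGGGGGGGGGGGGGGGG.wwwwwwwwwwwwwwwwwwwwwwwww
221 wwwwwwwwwwwwwwwwwwwwwwwwwwww....GGGGGGGGGGGGG...wwwwwwwwwwwwwwwwwwwwwwwwwwwwwwww
cup foot [304.5 181.5] 290.5 [ 0.517 -0.026  0.094]
puck [261.  262.5] 348.0 [0.699 0.09  0.028]
cup top [298.5 232.5] 284.0 [ 0.514 -0.027  0.094]
puck top [257. 168.] 181.0 [0.693 0.084 0.028]
spare blue [430.  222.5] 36.5 [ 0.541 -0.39   0.05 ]
```

The cup stands upright at (0.515, −0.027) in the middle of the mat, the puck is in the tray and the robot is clear.

```bash
python3 -c "
from cell import robot
print(robot.hand_in())"
```

```text
the job is handed in; nothing more can be done
None
```

I handed the job in at about 41 s: the puck is in the tray and the empty cup stands mouth-down mid-mat, let go, but the cup tipped over once inside the tray, the puck dropped only after the last knocks as I eased the grip to regrip, an early out-of-reach test put joint 3 at 0.035 rad (range starts at 0.04), and I viewed 11 pictures instead of 10.

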